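# Weigh a sewing caddy on the spring scale and mark the reading

## Robot

A 6-joint arm with a two-finger parallel gripper is mounted at the origin on the work surface. World frame = base frame: x ahead of the robot, y to its left, z up, the work surface at z = 0. Lengths are in m, angles in rad, forces in N, time in s.
With the tool pointing down it reaches from about 0.3 to 0.775 m from the base axis. Payload 14.6 kg.
Tool frame: the origin (TCP) lies at the very end of the fingers, on their centre line; the grasp point (between the pads) lies 19 mm behind it; z points along the fingers, x is the direction in which the jaws open and shut, and the axes are right-handed (so a half turn about z gives the same grasp; the last joint's range is limited). The gripper opens to 94 mm and grips with 3 to 60 N. Pads are 16 mm wide; open, the fingers measure 119 mm over their backs; the gripper's body (75 mm by 177 mm) begins 78 mm behind the grasp point.
Start: joints at [1.055, 0.3, 1.521, -0, 1.321, -0.067], TCP at [0.239, 0.496, 0.205] pointing down, gripper open.
Joint ranges: [-3.03, 3.03], [-0.79, 2.21], [0.23, 2.52], [-1.04, 4.18], [0, 3.07], [-2.55, 2.55]. Speed limits (rad/s): [2.22, 2.22, 2.57, 3.14, 3.14, 3.14].

## Interface

Orientations are given as [roll, pitch, yaw] about the fixed x, y, z axes, in that order (R = Rz(yaw) Ry(pitch) Rx(roll)).
In Python, from workcell import env, eyes gives the robot as it stands.
- The arm moves only by the shell command python3 -m inch 'ROWS' [FORCE]. ROWS is text: rows parted by semicolons, each of 5 numbers parted by spaces: the opening, from -1 (shut) to 1 (fully open), then the shift along the tool's x, y, z in mm, then the turn about the tool's z in rad. In form: hand tx ty tz yaw; .... A call has 1 to 5 rows; each row is the pose to reach, as a shift and turn from the pose measured when the call began, along the tool's axes at that moment; what a row does not reach only later rows make up. A row lasts 1/10 s, in which the tool goes at most 50 mm and 8.59 degrees, less where a joint would pass 70% of its speed; a pose out of reach is approached as far as the arm can. A call with a gripper value outside its range is refused whole. The fingers move at their own pace and stop on an object; FORCE is the grip in N (left out, the last holds). Time passes only in rows, so rows that repeat a pose let the fingers close. It gives the time, the measured TCP pose, the force and the opening at its end, in the units of the state.
- env.get_state(): the state, without advancing time (a new reading comes with each control period).
- eyes.grab_frame(name): name is "side" or "top"; returns (picture, depth): 420x560x3 uint8, red, green, blue; 420x560 float32, m along the optical axis (not along the pixel's ray), 0 where there is no reading.
- eyes.camera_info(name): a dict with "fovy" (degrees; the focal length in pixels is half the picture's height over the tangent of half this angle, whatever the lens; pixels are square), "cx", "cy" (the principal point, pixels), "world_to_cam" (4x4, takes a point from world to camera coordinates). Camera axes: x right, y up, looking along -z (the intrinsics and any distortion apply to the point x, -y, -z); pixel columns grow to the right and rows downward; lengths in m; the calibration is good to about 2 mm. A picture is of the moment at which its call begins. camera_info takes no time and is no camera call.
- env.sign_off(): hands the job in, once; it reports no verdict.
The state is a dict: "clock": time; "q": joint angles; "qvel": joint speeds; "effort": joint torques, N m; "position": TCP position; "tool_rot": TCP orientation; "force": force on the tool from outside, world axes, zero at the start; "ft_torque": the same for the moment, N m; "gripper_width": finger opening in m.
Only numpy, scipy, OpenCV 4.12 (cv2) and the standard library are available. Lean on these libraries where they do the work, as an engineer would, in place of code of your own. Each camera call takes 0.05 s, during which the arm holds its last target.

## Task

Stand the jar upright in the empty pocket of the white caddy and let go of it, then hang the caddy by its wire bar from the hook of the spring scale, lowering and releasing it slowly so the pointer never plunges, until it hangs free with the jar still standing in it and the pointer is still. Then press the scale's marker down by its pad until its index is level with the pointer, and leave everything hanging there; do not tip the caddy over or knock the other things on the table.

Things in the scene. Friction and masses are not known exactly. Their poses are not given: they have to be found in the camera images.
- jar: Closed glass jar with a steel screw cap, upright cylinder 54 mm in diameter and 80 mm tall, about 0.2 kg. Origin at the centre of its underside, z up.
- caddy: White plastic tray 230 (its x) by 120 mm (y), rim 45 mm high, walls and floor 4 mm, about 0.42 kg. A middle wall parts it: the -x pocket is empty (inside 109 by 112 mm); the +x one has four fixed wooden spools, tops 50 mm above the underside. A wire bail rises from the middle of the long walls (legs at y +-56 mm). With the jar in, it hangs nearly level. Origin: centre of underside, z up.
- bar (a point): Peak of the caddy's wire bar (8 mm thick, centre line), the point that hangs in the hook, 95 mm above the caddy's underside. The bar runs along the caddy's y, falling 17 mm to its legs. The window between bar and tray takes the hook, which comes in from the +x (spool) end, over the spools. Axes as the caddy's.
- grip (a point): In the wooden grip block on top of the bar: 18 mm wide along the caddy's y, 24 mm along its x, from 97 to 143 mm above the caddy's underside; this point is 125 mm above it, 30 mm above the bar. Pinch its 18 mm width (along y), so that the fingers stand either side of the hook. Axes as the caddy's.
- pocket (a point): Centre of the inner floor of the caddy's empty pocket, 58 mm from the bail towards the caddy's -x end, 4 mm above its underside. Axes as the caddy's.
- stand: Spring scale: grey base 160 by 160 by 14 mm, fixed to the table, with an aluminium column 50 (x) by 40 mm (y), 328 mm tall. Its front, -x, carries the hook on a long level arm; its -y face carries a white graduated plate with the pointer and the marker. Origin under the column's centre, z up.
- hook_seat (a point): Where the bar's centre rests in the hook (8 mm wire, a V open upwards), 175 mm in front (-x) of the column's centre, 251 mm above the table unloaded; sinks with the scale. Free end 16 mm farther to -x, its top 9 mm above this point; the arm to the column is 7 mm above it. Caddy hangs with its x along the stand's x, spools to the column, brought on moving to +x, bar above the free end. Stand's axes.
- scale (a joint): How far the hook and pointer have sunk (m): 0 unloaded, at most 0.085. Spring about 110 N/m with light damping; the caddy with the jar sinks it about 45 to 65 mm, depending on their true masses.
- pointer_tip (a point): Tip of the scale's black pointer, a level bar 5 mm tall in front of the white plate; 285 mm above the table unloaded, and sinks with the hook.
- marker_index (a point): Tip of the marker's index, a level steel bar 4 mm tall beside the pointer on the same white plate; at 310 mm above the table minus the marker's joint value.
- marker_pad (a point): Centre of the top of the marker's black pad, 26 by 28 mm and 12 mm thick, which stands out from the plate on a stem, 88 mm towards the stand's -y from the column's centre and 22 mm towards its +x; its top is 6 mm higher than the index. Press it from above. Axes as the stand's.
- marker (a joint): How far the marker has been pushed down (m), 0 to 0.115; it slides with about 2 N of friction and stays where it is left. It starts above the pointer. Level with the pointer means marker = scale + 0.025.
- cone: Bystander: paper thread cone, 64 mm in diameter at the foot and 95 mm tall. Origin under its centre.
- clapper: Bystander: wooden pressing block 60 by 160 by 30 mm. Origin under its centre.
- tape_core: Bystander: cardboard ring 70 mm in diameter, 30 mm tall. Origin under its centre.
There are look-alikes about, which are no part of the job. What is shaped like the jar but blue is not meant.

How it is judged:
On the way, in this order (a step that is already met when the one before it is completed fails the run):
1. the jar stands released in the empty pocket while the caddy still stands on the table (x of jar in the frame of pocket between -0.05 and 0.05 m and y of jar in the frame of pocket between -0.06 and 0.06 m and z of jar in the frame of pocket below 0.008 m and angle between jar's own z axis and vertical below 0.2 rad and contact force between the fingers and jar below 0.05 N and height (world z) of caddy below 0.01 m), for 0.2 s.
2. the caddy hangs by its bar in the hook with the jar standing in it, not touched by the robot, and the pointer is still (distance between bar and hook_seat below 0.012 m and value of joint scale above 0.03 m and velocity of joint scale between -0.01 and 0.01 m/s and contact force between each of the arm, the fingers and caddy below 0.05 N and height (world z) of caddy above 0.03 m and z of jar in the frame of pocket below 0.015 m and angle between jar's own z axis and vertical below 0.5 rad), for 0.4 s.
3. the marker's index is level with the pointer (5 mm) (z of marker_index in the frame of pointer_tip between -0.005 and 0.005 m and distance between bar and hook_seat below 0.012 m and value of joint scale above 0.03 m and contact force between the fingers and caddy below 0.05 N), for 0.2 s.
At the end, for the whole second after the job is handed in: The caddy hangs still by its bar in the hook (bar within 12 mm of the seat, tilt under 0.35 rad, off the table, scale sunk more than 30 mm and still) with the jar standing in its pocket (tilt under 0.5 rad), and the marker's index is within 5 mm of the pointer's height (distance between bar and hook_seat below 0.012 m and value of joint scale above 0.03 m and velocity of joint scale between -0.01 and 0.01 m/s and height (world z) of caddy above 0.03 m and angle between caddy's own z axis and vertical below 0.35 rad and linear speed of caddy below 0.05 m/s and x of jar in the frame of pocket between -0.05 and 0.05 m and y of jar in the frame of pocket between -0.06 and 0.06 m and z of jar in the frame of pocket below 0.015 m and z of marker_index in the frame of pointer_tip between -0.005 and 0.005 m and angle between jar's own z axis and vertical below 0.5 rad); the robot touches nothing.
It fails at once if the load was dropped on the hook: the pointer plunged faster than 0.2 m/s (velocity of joint scale above 0.2 m/s).
It fails at once if the caddy was tipped over (angle between caddy's own z axis and vertical above 0.7 rad).
It fails at once if a bystander was knocked away (more than 30 mm) (distance of any of cone, clapper, tape_core from where it was at the start of the episode above 0.03 m).
It also fails if it takes over 72 s, if anything falls off the work surface, if the arm or the gripper's body presses on something with over 40 N, if the wrist force passes 120 N, or if a joint passes its speed limit or range.

## Working session

There is one attempt and no reset: what is moved stays moved. The work goes in short steps, Python scripts to look and compute and a shell command to move; the robot and the scene stay as the last step left them, time stands still between calls to the robot, and variables do not carry over. Pictures are saved under pics/ and viewed, and the job is handed in when it is done.

```bash
ls; mkdir -p pics
python3 - <<'E'
from workcell import env, eyes
import cv2
s=env.get_state()
for k,v in s.items(): print(k,v)
for n in("side","top"):
    i=eyes.camera_info(n); print(n,i)
    p,d=eyes.grab_frame(n); cv2.imwrite(f"pics/{n}0.png",cv2.cvtColor(p,cv2.COLOR_RGB2BGR))
    import numpy as np; np.save(f"pics/{n}0d.npy",d)
E
```

```text
pics
clock 0.0
q [ 1.05540250e+00  3.00434217e-01  1.52159053e+00  5.31086256e-06
  1.32070645e+00 -6.65900987e-02]
qvel [-0.00050549 -0.00012846 -0.00190385 -0.00036228  0.00070056  0.00145035]
effort [ 2.56388317e-03 -5.31794107e+01 -3.52744710e+01  7.09523493e-02
  2.43755017e-02 -1.36472077e-04]
position [0.23850242 0.49529956 0.20490257]
tool_rot [-3.14151176e+00  1.13567902e-03  1.12199133e+00]
force [-0.04008     0.82158636 -0.11365231]
ft_torque [ 0.00108878 -0.02941948  0.01323768]
gripper_width 0.09420230769089243
side {'fovy': 57.25904570114221, 'cx': 282.94945080500656, 'cy': 207.03295548324587, 'world_to_cam': array([[-0.99452527, -0.10290955, -0.01814154,  0.53254374],
       [ 0.05206952, -0.63855799,  0.76781017, -0.24822049],
       [-0.09059943,  0.76266199,  0.64042051, -0.98972358],
       [ 0.        ,  0.        ,  0.        ,  1.        ]])}
top {'fovy': 43.97826594707156, 'cx': 282.57758982407825, 'cy': 213.98932919206743, 'world_to_cam': array([[ 1.79755884e-02, -9.99829396e-01,  4.24946199e-03,
        -1.12567422e-01],
       [ 9.81627524e-01,  1.84555073e-02,  1.89912605e-01,
        -5.57485913e-01],
       [-1.89958631e-01,  7.57598036e-04,  9.81791803e-01,
        -1.57659429e+00],
       [ 0.00000000e+00,  0.00000000e+00,  0.00000000e+00,
         1.00000000e+00]])}
```

View pics/side0.png

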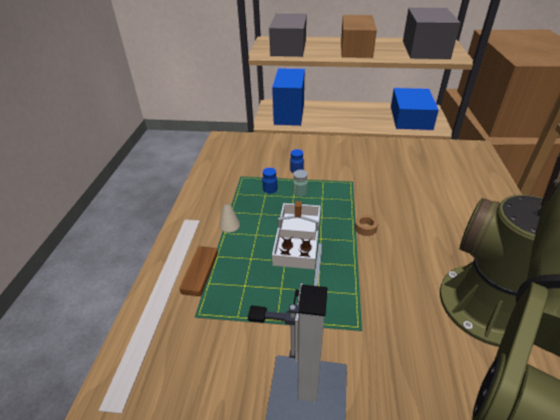

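View pics/top0.png

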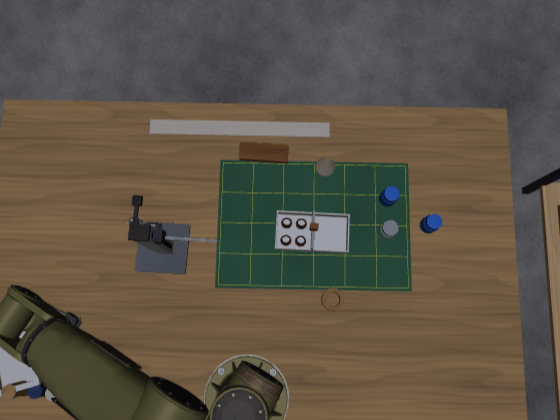

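```bash
cat > h.py <<'E'
import numpy as np, cv2
from workcell import env, eyes
def K(n):
    i=eyes.camera_info(n); f=210/np.tan(np.radians(i['fovy'])/2); return f,i['cx'],i['cy'],np.array(i['world_to_cam'])
def w(n,u,v,d):
    f,cx,cy,T=K(n); p=np.array([(u-cx)*d/f,-(v-cy)*d/f,-d,1]); return (np.linalg.inv(T)@p)[:3]
def ray(n,u,v):
    o=np.linalg.inv(K(n)[3])[:3,3]; d=w(n,u,v,1)-o; return o,d/np.linalg.norm(d)
def at_z(n,u,v,z):
    o,d=ray(n,u,v); return o+d*(z-o[2])/d[2]
def proj(n,P):
    f,cx,cy,T=K(n); c=T@np.append(P,1); return cx+f*c[0]/-c[2], cy-f*c[1]/-c[2]
def tri(a,b):
    # two rays
    (o1,d1),(o2,d2)=ray('side',*a),ray('top',*b)
    A=np.stack([d1,-d2],1); t=np.linalg.lstsq(A,o2-o1,rcond=None)[0]
    p,q=o1+t[0]*d1,o2+t[1]*d2; return (p+q)/2,np.linalg.norm(p-q)
def grab(n,tag):
    p,d=eyes.grab_frame(n); cv2.imwrite(f"pics/{n}{tag}.png",cv2.cvtColor(p,cv2.COLOR_RGB2BGR)); np.save(f"pics/{n}{tag}d.npy",d); return p,d
def crop(n,tag,x0,y0,x1,y1,s,out):
    im=cv2.imread(f"pics/{n}{tag}.png")[y0:y1,x0:x1]; im=cv2.resize(im,None,fx=s,fy=s,interpolation=cv2.INTER_CUBIC)
    for x in range((x0+9)//10*10,x1,10):
        cv2.line(im,((x-x0)*s,0),((x-x0)*s,6 if x%50 else 14),(0,255,255),1)
        if x%20==0: cv2.putText(im,str(x),((x-x0)*s,24),0,.35,(0,255,255),1)
    for y in range((y0+9)//10*10,y1,10):
        cv2.line(im,(0,(y-y0)*s),(6 if y%50 else 14,(y-y0)*s),(0,255,255),1)
        if y%20==0: cv2.putText(im,str(y),(16,(y-y0)*s+4),0,.35,(0,255,255),1)
    cv2.imwrite(f"pics/{out}.png",im)
E
python3 - <<'E'
from h import *
crop('side','0',210,140,390,280,4,'c_s0'); crop('top','0',260,150,450,310,4,'c_t0'); crop('top','0',110,180,230,290,6,'c_t1'); crop('side','0',230,270,360,415,4,'c_s1')
d=np.load('pics/top0d.npy')
for u,v in [(390,229),(314,227),(330,245),(20,250),(400,330),(170,265),(138,201),(300,270)]: print(u,v,d[v,u],w('top',u,v,d[v,u]).round(4))
d=np.load('pics/side0d.npy')
for u,v in [(300,176),(298,207),(300,228),(250,400),(180,180),(450,180),(315,295),(257,314),(260,200)]: print('s',u,v,d[v,u],w('side',u,v,d[v,u]).round(4))
E
```

```text
390 229 1.5921599 [ 0.513  -0.4319  0.0837]
314 227 1.5311961 [ 0.5047 -0.1954  0.144 ]
330 245 1.6592604 [ 0.4706 -0.2554  0.007 ]
20 250 1.6574523 [0.4369 0.7323 0.0016]
400 330 1.6170255 [ 2.094e-01 -4.740e-01 -3.000e-04]
170 265 1.637862 [0.3968 0.2492 0.0142]
138 201 1.3749024 [0.5378 0.2807 0.3093]
300 270 1.6505286 [ 3.898e-01 -1.609e-01  2.000e-04]
s 300 176 1.3056881 [ 0.5191 -0.4179  0.0777]
s 298 207 1.0836512 [ 0.5089 -0.1798  0.1394]
s 300 228 1.2192527 [ 0.5061 -0.2419  0.0012]
s 250 400 0.8150851 [ 0.5749  0.2978 -0.0006]
s 180 180 2.728763 [ 1.4363 -1.4773 -0.753 ]
s 450 180 1.408178 [-0.0225 -0.549  -0.0029]
s 315 295 0.61922055 [0.4503 0.264  0.3279]
s 257 314 0.6199174 [0.5417 0.2927 0.3055]
s 260 200 1.3383838 [ 0.6548 -0.377  -0.0028]
```

View pics/c_s0.png

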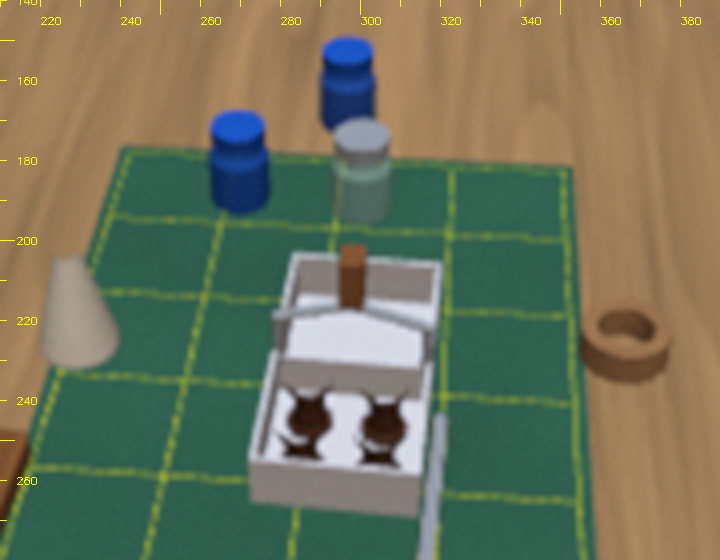

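View pics/c_t0.png

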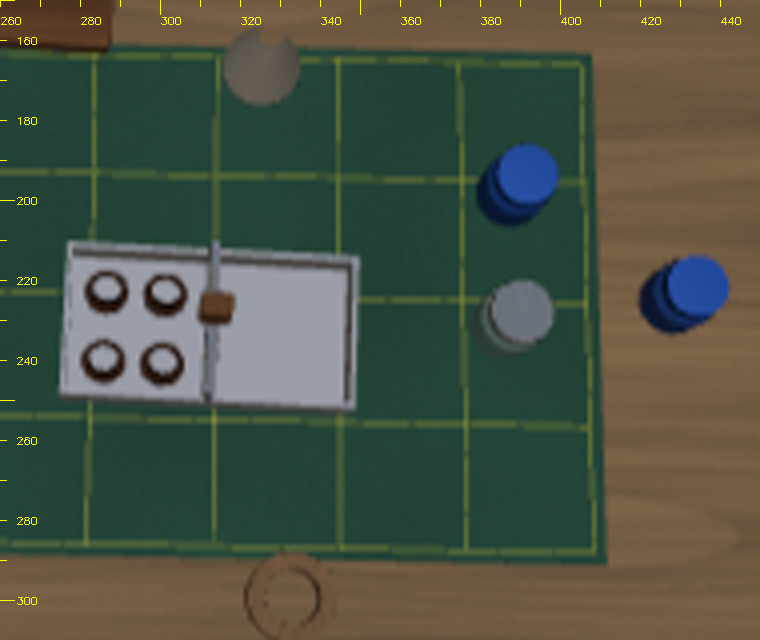

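View pics/c_t1.png

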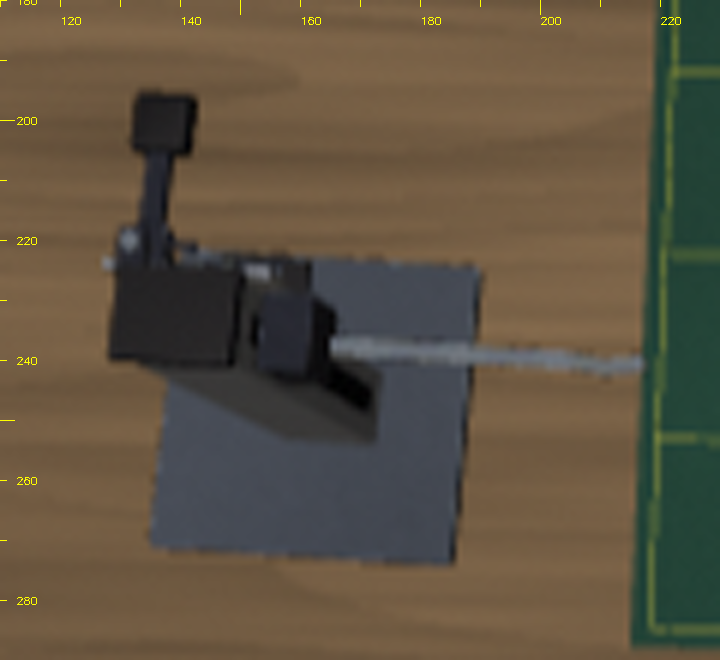

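View pics/c_s1.png

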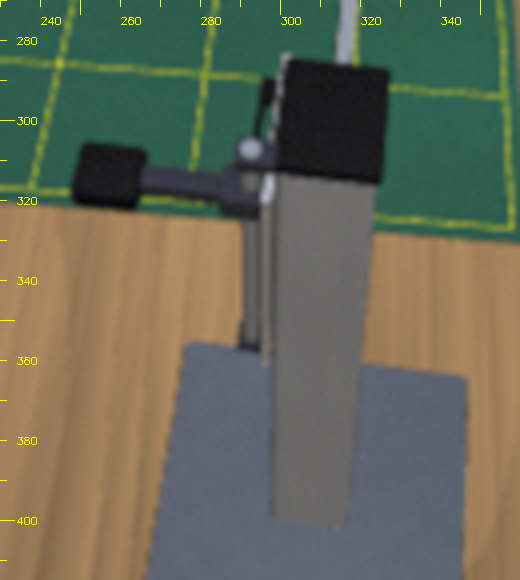

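Run:
```python
from h import *
print('jar',tri((300.5,173.3),(390.3,228.3)))
print('jar at z80',at_z('top',390.3,228.3,.08),at_z('side',300.5,173.3,.08))
print('grip top',tri((298.3,202.3),(314.0,226.7)), at_z('top',314,226.3,.143))
c=[at_z('top',u,v,.045) for u,v in [(277,210.2),(350,214.2),(348.7,252.5),(274.5,249.2)]]
for p in c: print('cad',p.round(4))
c=np.array(c);print('mean',c.mean(0)); d=(c[0]+c[3]-c[1]-c[2])/2; print('len',np.linalg.norm(d),'yaw',np.arctan2(d[1],d[0])); e=(c[0]+c[1]-c[2]-c[3])/2; print(np.linalg.norm(e),np.arctan2(e[1],e[0]))
b=np.array([at_z('top',u,v,.014) for u,v in [(190.2,224.5),(185.8,274.2),(134.7,271)]])
print('base',b.round(4),'ctr',(b[0]+b[2])/2, np.linalg.norm(b[0]-b[1]),np.linalg.norm(b[1]-b[2]))
for i,j in((0,1),(1,2)): print(np.arctan2(*(b[j]-b[i])[[1,0]]))
print('hook tip',at_z('top',217.2,240.5,.258),at_z('top',165,237.5,.258))
print('hook',tri((320,244),(217.2,240.5)))
print('pad',tri((257.5,308),(137.3,200.5)),at_z('top',137.3,200.5,.316))
d=np.load('pics/top0d.npy')
for v in range(236,245): print(v,[tuple(w('top',u,v,d[v,u]).round(3)) for u in (175,195,205,212,215)])
d=np.load('pics/side0d.npy'); P=[]
for v in range(243,290,3):
    for u in range(310,325):
        p=w('side',u,v,d[v,u]); 
        if .2<p[2]<.3: P.append(p); 
for p in P: print(p.round(4))
```

```text
jar (array([ 0.51744928, -0.43441338,  0.07715557]), np.float64(0.002218969807946803))
jar at z80 [ 0.51584587 -0.43369698  0.08      ] [ 0.51830875 -0.43069218  0.08      ]
grip top (array([ 0.50752393, -0.19563198,  0.14315887]), np.float64(0.003512476489539311)) [ 0.50696961 -0.19548522  0.143     ]
cad [ 0.573  -0.0845  0.045 ]
cad [ 0.5645 -0.3149  0.045 ]
cad [ 0.4431 -0.31    0.045 ]
cad [ 0.4491 -0.0792  0.045 ]
mean [ 0.50740907 -0.19714943  0.045     ]
len 0.23073771976623295 yaw 1.5392129297226187
0.1227298721200203 -0.04135993132207759
base [[0.5274 0.1924 0.014 ]
 [0.3689 0.198  0.014 ]
 [0.376  0.3589 0.014 ]] ctr [0.45167041 0.27566285 0.014     ] 0.15854615469671643 0.16109292292402683
3.106137806286667
1.526877792581975
hook tip [0.44353211 0.07345462 0.258     ] [0.44909715 0.21506964 0.258     ]
hook (array([0.44441595, 0.07404182, 0.25310629]), np.float64(0.00040939848765496513))
pad (array([0.54084633, 0.28309122, 0.30773118]), np.float64(0.0027518865904279646)) [0.53766166 0.28071665 0.316     ]
236 [(np.float64(0.454), np.float64(0.188), np.float64(0.258)), (np
[... 3260 characters left out ...]
26 0.2558]
[0.4526 0.1393 0.2537]
[0.4506 0.1431 0.2582]
[0.4487 0.1425 0.2578]
[0.4467 0.1411 0.2564]
[0.4523 0.1489 0.2559]
[0.4504 0.1499 0.2572]
[0.4484 0.1478 0.2549]
[0.4465 0.1491 0.2567]
[0.452  0.158  0.2576]
[0.4501 0.1572 0.2569]
[0.4481 0.1567 0.2565]
[0.4462 0.1554 0.2551]
[0.4536 0.1623 0.2536]
[0.4517 0.1654 0.2575]
[0.4498 0.1653 0.2576]
[0.4479 0.1645 0.2568]
[0.4459 0.1619 0.254 ]
[0.4533 0.1736 0.2583]
[0.4514 0.1743 0.2594]
[0.4495 0.1727 0.2576]
[0.4476 0.1731 0.2583]
[0.453  0.1778 0.2547]
[0.4511 0.1781 0.2552]
[0.4492 0.1798 0.2575]
[0.4474 0.1784 0.256 ]
[0.4546 0.1864 0.2562]
[0.4527 0.1881 0.2586]
[0.4509 0.1878 0.2583]
[0.449  0.1876 0.2583]
[0.4471 0.1849 0.2552]
```

```bash
cat >> h.py <<'E'
from scipy.spatial.transform import Rotation as R
def to(x,y,z,yaw):
    s=env.get_state(); r=R.from_euler('xyz',s['tool_rot']); p=r.inv().apply(np.array([x,y,z])-s['position'])*1000
    d=(yaw-s['tool_rot'][2]+np.pi)%(2*np.pi)-np.pi
    print(f"t={s['clock']:.1f} pos",np.round(s['position'],4),'rot',np.round(s['tool_rot'],3),'q',np.round(s['q'],2),'F',np.round(s['force'],1),'gw',round(s['gripper_width'],4))
    print('shift mm',p.round(1),'turn about tool z',round(-d,3))
E
python3 -m inch '1 0 0 -50 0.15; 1 0 0 -100 0.3; 1 0 0 -150 0.45; 1 0 0 -200 0.6; 1 0 0 -220 0.75'
python3 -c "
from h import *
to(.3,.32,.43,-.04);to(.517,-.432,.2,-.04)"
```

```text
clock: 0.6
position: [0.2386, 0.4955, 0.4297]
tool_rot: [-3.139, -0.004, 0.366]
force: [-0.4, 0.0, -0.3]
gripper_width: 0.0939
t=0.6 pos [0.2386 0.4955 0.4297] rot [-3.139 -0.004  0.366] q [1.06 0.25 1.08 0.   1.81 0.69] F [-0.4  0.  -0.3] gw 0.0939
shift mm [ -5.4 185.9  -0.9] turn about tool z 0.406
t=0.6 pos [0.2386 0.4955 0.4297] rot [-3.139 -0.004  0.366] q [1.06 0.25 1.08 0.   1.81 0.69] F [-0.4  0.  -0.3] gw 0.0939
shift mm [-72.7 966.4 226.5] turn about tool z 0.406
```

```bash
python3 -m inch '1 -4 50 0 0.1; 1 -8 100 0 0.2; 1 -11 150 0 0.3; 1 -15 200 0 0.4; 1 -19 250 0 0.406'
python3 -c "
from h import *
to(.517,-.432,.2,-.04)"
```

```text
clock: 1.1
position: [0.3099, 0.2543, 0.4286]
tool_rot: [-3.138, -0.002, -0.043]
force: [1.9, 0.1, -0.1]
gripper_width: 0.0941
t=1.1 pos [0.3099 0.2543 0.4286] rot [-3.138e+00 -2.000e-03 -4.300e-02] q [ 0.59 -0.11  1.47  0.    1.78  0.64] F [ 1.9  0.1 -0.1] gw 0.0941
shift mm [236.1 677.6 226.4] turn about tool z -0.003
```

```bash
python3 -m inch '1 16 47 0 0; 1 32 94 0 0; 1 49 141 0 0; 1 66 188 0 0; 1 82 235 0 0'
python3 -m inch '1 16 47 0 0; 1 32 94 0 0; 1 49 141 0 0; 1 66 188 0 0; 1 82 235 0 0'
python3 -m inch '1 16 46 0 0; 1 32 92 0 0; 1 49 138 50 0; 1 66 180 100 0; 1 70 200 140 0'
python3 -c "
from h import *
to(.517,-.432,.2,-.04)
grab('top','1');grab('side','1')
crop('side','1',230,90,370,240,5,'c_s2'); crop('top','1',330,160,480,280,5,'c_t2')"
```

```text
clock: 1.6
position: [0.3814, 0.0146, 0.4279]
tool_rot: [-3.137, -0.002, -0.043]
force: [0.7, 1.2, 0.1]
gripper_width: 0.0942
clock: 2.1
position: [0.453, -0.2251, 0.4268]
tool_rot: [-3.137, -0.002, -0.044]
force: [0.8, 0.8, -0.0]
gripper_width: 0.0944
clock: 2.6
position: [0.5103, -0.4121, 0.3103]
tool_rot: [-3.137, -0.002, -0.044]
force: [-0.2, 0.2, 0.2]
gripper_width: 0.0944
t=2.6 pos [ 0.5103 -0.4121  0.3103] rot [-3.137e+00 -2.000e-03 -4.400e-02] q [-0.74  0.51  1.    0.    1.64 -0.69] F [-0.2  0.2  0.2] gw 0.0944
shift mm [  7.4  20.  110.2] turn about tool z -0.004
```

View pics/c_s2.png

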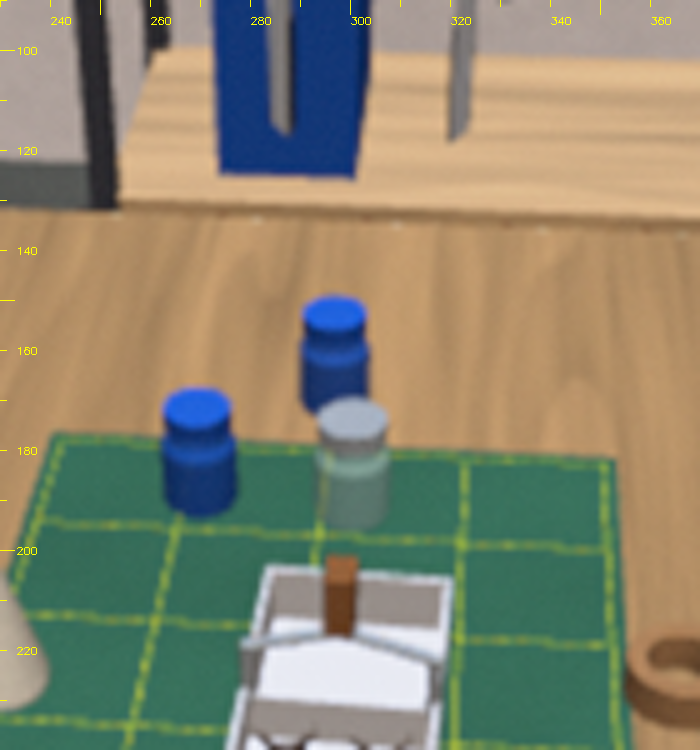

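View pics/c_t2.png

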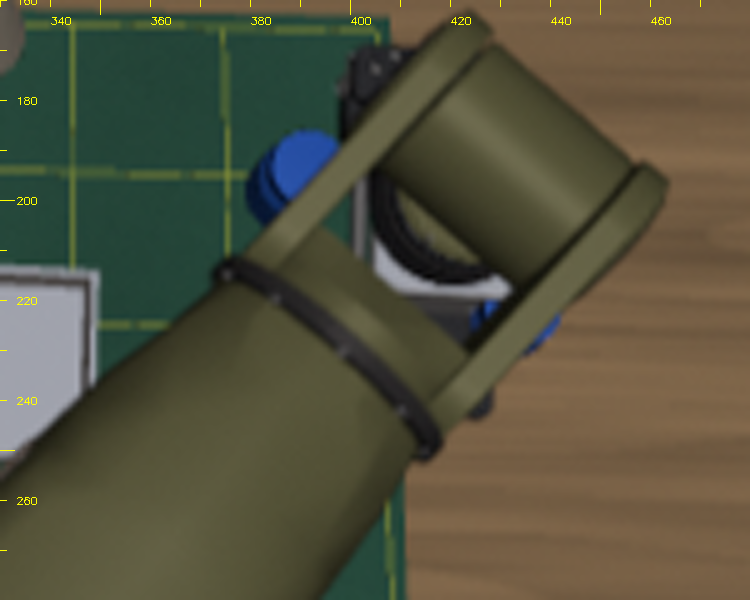

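```bash
python3 -c "
from h import *
s=env.get_state();p=s['position'];print(proj('side',p), proj('side',p+[.053,0,0]),proj('side',p-[.053,0,0]))
d=np.load('pics/top0d.npy')
for u,v in [(391,193)]: print(w('top',u,v,d[v,u]).round(4), at_z('top',391.5,193.7,.08))
# jar top fit by depth
f=[w('top',u,v,d[v,u]) for u in range(380,400) for v in range(218,238)]
f=np.array([p for p in f if p[2]>.07]); print(f.mean(0),f.min(0),f.max(0),len(f))
"
```

```text
(np.float64(304.04657161506657), np.float64(115.52920634071167)) (np.float64(286.48039227713883), np.float64(114.99282341918735)) (np.float64(321.7593810122189), np.float64(116.0700666080514))
[ 0.2498 -0.1011  1.6542] [ 0.62498116 -0.43976281  0.08      ]
[ 0.51821524 -0.43028036  0.08822495] [ 0.24977929 -0.45477373  0.07040333] [ 0.54204648 -0.10106511  1.6542393 ] 199
```

```bash
python3 -m inch '0.8 7 20 50 0; 0.8 7 20 100 0; 0.8 7 20 150 0; 0.8 7 20 170 0; 0.8 7 20 170 0'
python3 -c "
from h import *
to(.517,-.432,.046,-.04)
grab('side','2');p=grab('top','2')
crop('side','2',230,110,370,240,5,'c_s3');crop('top','2',330,160,480,280,5,'c_t3')"
```

```text
clock: 3.2
position: [0.5128, -0.4286, 0.1305]
tool_rot: [-3.126, 0.012, -0.045]
force: [0.4, -0.5, 0.2]
gripper_width: 0.0848
t=3.2 pos [ 0.5128 -0.4286  0.1305] rot [-3.126  0.012 -0.045] q [-0.75  0.64  1.21  0.    1.32 -0.71] F [ 0.4 -0.5  0.2] gw 0.0848
shift mm [ 5.4  4.6 84.4] turn about tool z -0.005
```

View pics/c_s3.png

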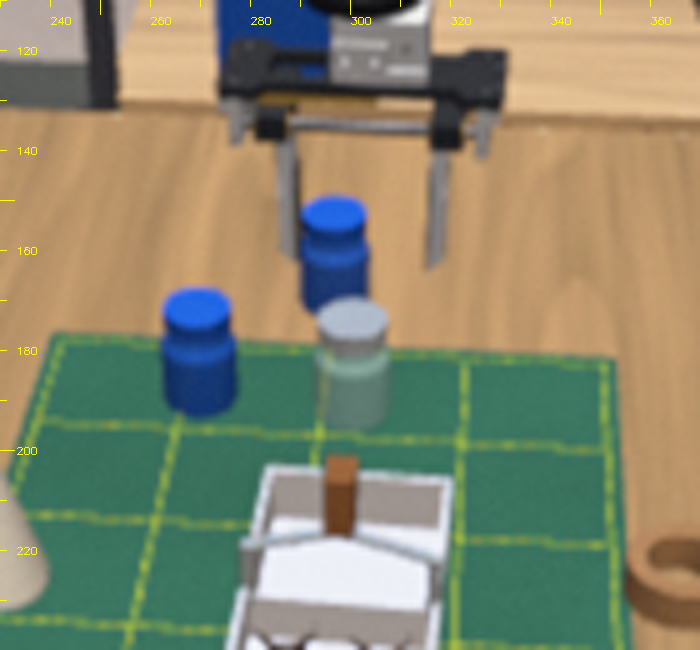

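```bash
python3 -m inch '0.8 5 4 30 0; 0.8 5 4 60 0; 0.8 5 4 84 0; 0.8 5 4 84 0; 0.8 5 4 84 0'
python3 -c "
from h import *
to(.517,-.432,.046,-.04)
grab('side','3')
crop('side','3',230,110,370,240,5,'c_s4')"
```

```text
clock: 3.8
position: [0.5199, -0.4344, 0.0554]
tool_rot: [-3.134, 0.003, -0.045]
force: [0.5, 0.2, 0.0]
gripper_width: 0.0846
t=3.8 pos [ 0.5199 -0.4344  0.0554] rot [-3.134e+00  3.000e-03 -4.500e-02] q [-0.75  0.73  1.24  0.    1.18 -0.71] F [0.5 0.2 0. ] gw 0.0846
shift mm [-3.  -2.2  9.4] turn about tool z -0.005
```

View pics/c_s4.png

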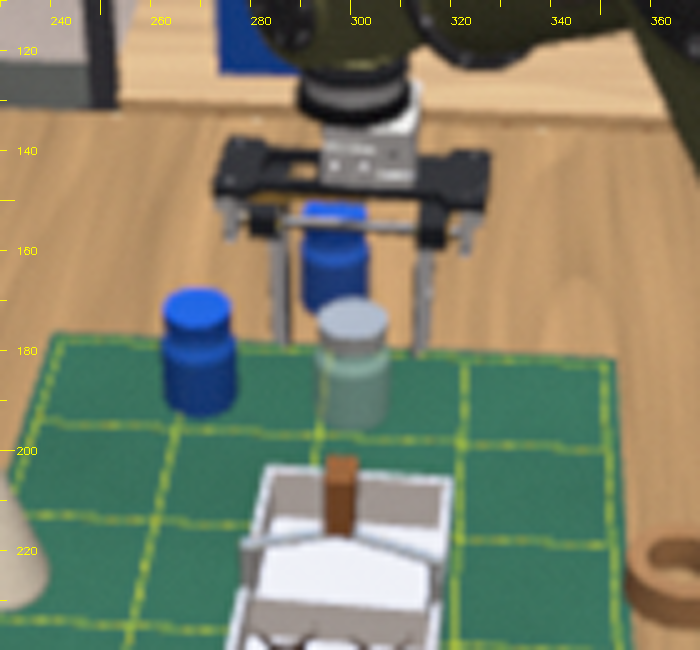

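```bash
python3 -m inch '0.8 -2 -1 9 0; 0.8 -2 -1 9 0; 0.4 -2 -1 9 0; 0 -2 -1 9 0; -0.2 -2 -1 9 0' 20
python3 -m inch '-0.2 0 0 0 0; -0.2 0 0 0 0; -0.2 0 0 0 0; -0.2 0 0 0 0; -0.2 0 0 0 0' 20
```

```text
clock: 4.35
position: [0.5181, -0.4335, 0.0469]
tool_rot: [-3.134, 0.002, -0.045]
force: [0.1, -0.1, -0.3]
gripper_width: 0.0641
clock: 4.85
position: [0.5182, -0.4335, 0.047]
tool_rot: [-3.134, 0.002, -0.045]
force: [1.5, 1.1, 0.1]
gripper_width: 0.0517
```

```bash
python3 -m inch '-0.3 0 0 -20 0; -0.3 0 0 -50 0; -0.3 0 0 -90 0; -0.3 0 0 -100 0; -0.3 0 0 -100 0'
python3 -c "
from h import *
to(.5055,-.258,.147,-.04)
grab('side','4')
crop('side','4',230,90,370,240,5,'c_s5')"
```

```text
clock: 5.35
position: [0.5187, -0.4346, 0.1481]
tool_rot: [-3.136, 0.0, -0.045]
force: [-0.6, 0.2, -2.7]
gripper_width: 0.0524
t=5.3 pos [ 0.5187 -0.4346  0.1481] rot [-3.136  0.    -0.045] q [-0.75  0.63  1.17  0.    1.34 -0.71] F [-0.6  0.2 -2.7] gw 0.0524
shift mm [ -21.2 -175.8    2.1] turn about tool z -0.005
```

View pics/c_s5.png

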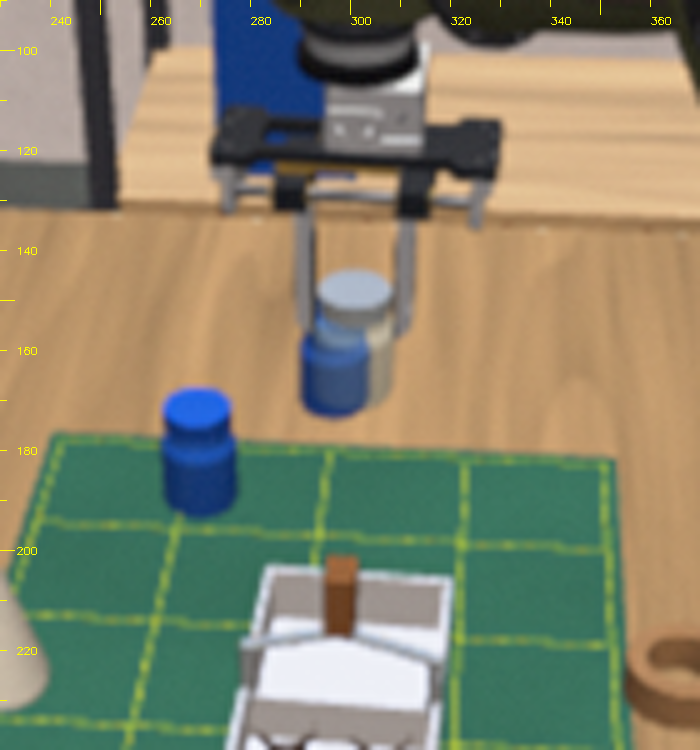

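```bash
python3 -m inch '-0.3 -5 -40 0 0; -0.3 -10 -80 0 0; -0.3 -15 -125 0 0; -0.3 -21 -165 0 0; -0.3 -21 -176 0 0'
python3 -m inch '-0.3 0 0 0 0; -0.3 0 0 0 0'
python3 -c "
from h import *
to(.5055,-.258,.051,-.04)
grab('side','5');grab('top','5')
crop('side','5',230,110,370,270,5,'c_s6');crop('top','5',260,180,400,280,5,'c_t6')"
```

```text
clock: 5.9
position: [0.504, -0.2536, 0.1453]
tool_rot: [-3.132, 0.006, -0.043]
force: [0.5, -0.7, -1.8]
gripper_width: 0.0522
clock: 6.1
position: [0.5036, -0.2538, 0.1439]
tool_rot: [-3.131, 0.008, -0.043]
force: [-0.7, 0.3, -1.8]
gripper_width: 0.0521
t=6.1 pos [ 0.5036 -0.2538  0.1439] rot [-3.131  0.008 -0.043] q [-0.53  0.39  1.54  0.01  1.22 -0.49] F [-0.7  0.3 -1.8] gw 0.0521
shift mm [ 2.8  5.2 92.8] turn about tool z -0.003
```

View pics/c_s6.png

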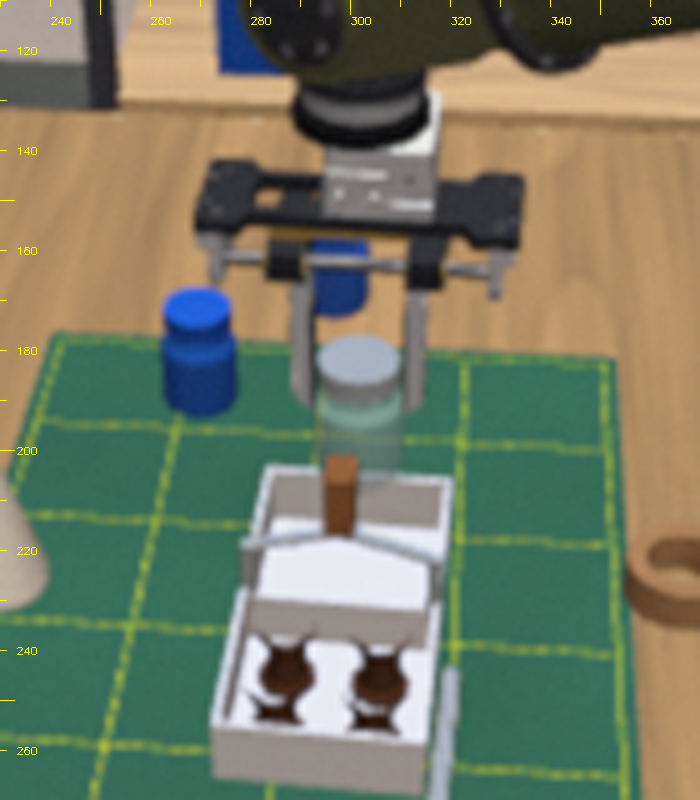

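View pics/c_t6.png

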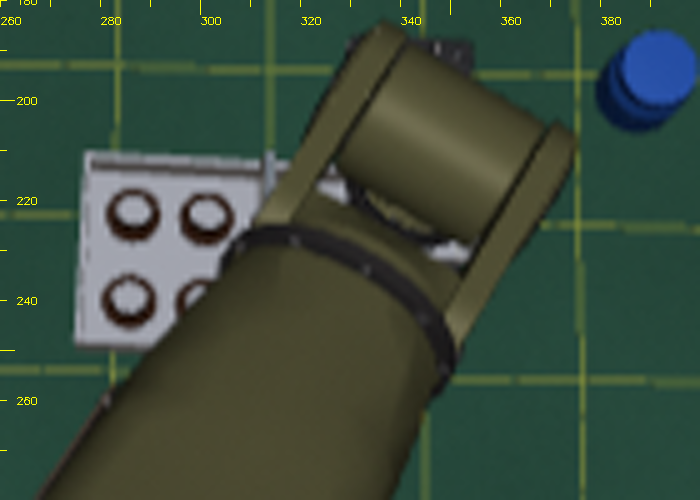

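```bash
python3 -m inch '-0.3 3 5 30 0; -0.3 3 5 60 0; -0.3 3 5 75 0; -0.3 3 5 75 0; -0.3 3 5 75 0'
python3 -c "
from h import *
to(.5055,-.258,.051,-.04)
grab('side','6')
crop('side','6',230,110,370,270,5,'c_s7')"
```

```text
clock: 6.7
position: [0.5065, -0.2595, 0.0702]
tool_rot: [-3.132, 0.006, -0.044]
force: [0.2, -0.1, -1.3]
gripper_width: 0.0516
t=6.7 pos [ 0.5065 -0.2595  0.0702] rot [-3.132  0.006 -0.044] q [-0.54  0.49  1.59  0.01  1.07 -0.5 ] F [ 0.2 -0.1 -1.3] gw 0.0516
shift mm [-0.9 -1.3 19.3] turn about tool z -0.004
```

View pics/c_s7.png

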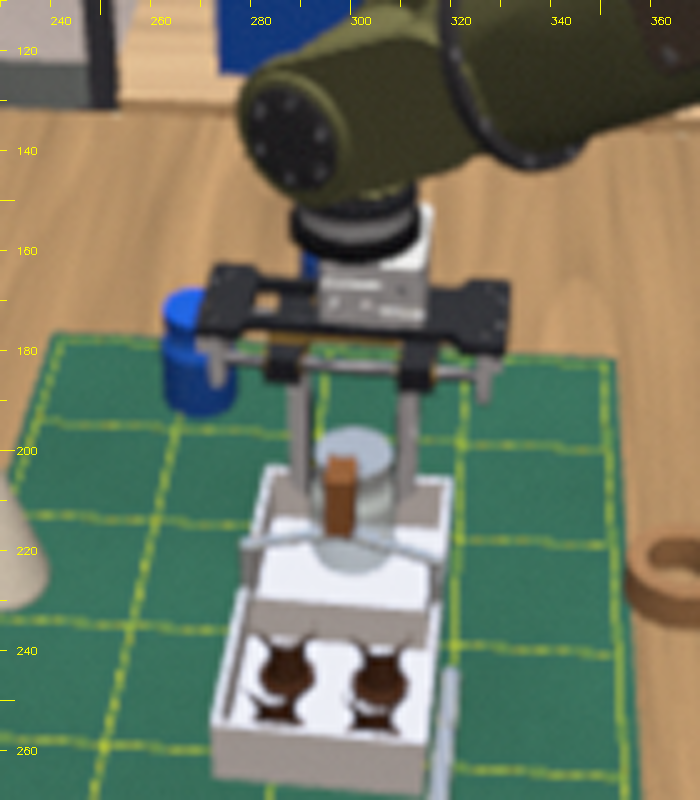

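```bash
python3 -m inch '-0.3 -1 0 8 0; -0.3 -1 0 14 0; -0.3 -1 0 17 0; -0.3 -1 0 17 0'
python3 -m inch '-0.3 0 0 1 0; -0.3 0 0 2 0; -0.3 0 0 2 0'
```

```text
clock: 7.15
position: [0.5054, -0.2592, 0.0533]
tool_rot: [-3.132, 0.006, -0.044]
force: [0.4, -0.3, -2.4]
gripper_width: 0.052
clock: 7.45
position: [0.5054, -0.2592, 0.0513]
tool_rot: [-3.132, 0.006, -0.044]
force: [0.7, 0.9, -2.3]
gripper_width: 0.0516
```

```bash
python3 -m inch '-0.3 0 0 1 0; -0.3 0 0 2 0; -0.3 0 0 2 0; -0.3 0 0 2 0'
```

```text
clock: 7.85
position: [0.5056, -0.2594, 0.0508]
tool_rot: [-3.132, 0.005, -0.044]
force: [-5.7, 3.8, 14.7]
gripper_width: 0.0517
```

```bash
python3 -m inch '0.2 0 0 -1 0; 0.3 0 0 -1 0; 0.35 0 0 -1 0; 0.35 0 0 -1 0; 0.35 0 0 -1 0'
python3 -m inch '0.35 0 0 -1 0; 0.35 0 0 -15 0; 0.35 0 0 -40 0; 0.4 0 0 -90 0; 0.4 0 0 -130 0'
python3 -m inch '0.4 0 0 0 0; 0.4 0 0 0 0'
python3 -c "
from h import *
to(.507,-.196,.2,-.04)
grab('side','7')
crop('side','7',230,110,370,270,5,'c_s8')"
```

```text
clock: 8.35
position: [0.5056, -0.2593, 0.0516]
tool_rot: [-3.132, 0.005, -0.044]
force: [0.1, -0.1, -0.2]
gripper_width: 0.0639
clock: 8.85
position: [0.5063, -0.2606, 0.1851]
tool_rot: [-3.133, 0.004, -0.044]
force: [0.1, 0.3, 0.7]
gripper_width: 0.0661
clock: 9.05
position: [0.5065, -0.2607, 0.1866]
tool_rot: [-3.134, 0.002, -0.044]
force: [-0.7, 0.4, 0.0]
gripper_width: 0.0659
t=9.1 pos [ 0.5065 -0.2607  0.1866] rot [-3.134e+00  2.000e-03 -4.400e-02] q [-0.54  0.36  1.48  0.01  1.3  -0.5 ] F [-0.7  0.4  0. ] gw 0.0659
shift mm [ -2.4 -64.8 -12.9] turn about tool z -0.004
```

View pics/c_s8.png

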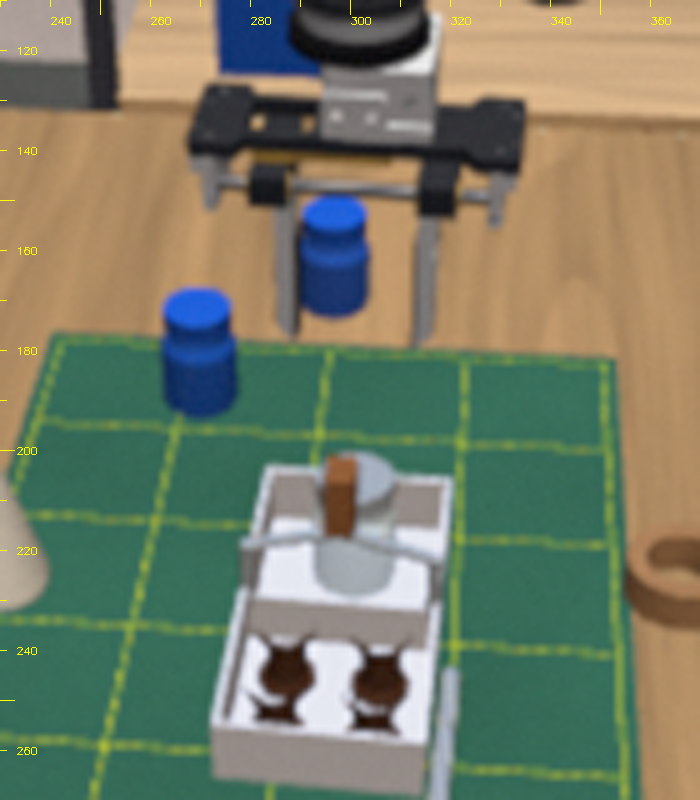

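```bash
python3 -m inch '0.3 -1 -30 -14 0; 0.3 -2 -60 -14 0; 0.3 -2 -65 -14 0; 0.3 -2 -65 -14 0; 0.3 -2 -65 -14 0'
python3 -c "
from h import *
to(.507,-.196,.110,-.04)
grab('side','8');grab('top','8')
crop('side','8',230,110,370,270,5,'c_s9');crop('top','8',260,180,400,280,5,'c_t9')"
```

```text
clock: 9.6
position: [0.5067, -0.1961, 0.1987]
tool_rot: [-3.133, 0.006, -0.044]
force: [-0.2, 0.4, 0.7]
gripper_width: 0.0611
t=9.6 pos [ 0.5067 -0.1961  0.1987] rot [-3.133  0.006 -0.044] q [-0.44  0.3   1.54  0.01  1.31 -0.4 ] F [-0.2  0.4  0.7] gw 0.0611
shift mm [ 0.8  0.7 88.7] turn about tool z -0.004
```

View pics/c_s9.png

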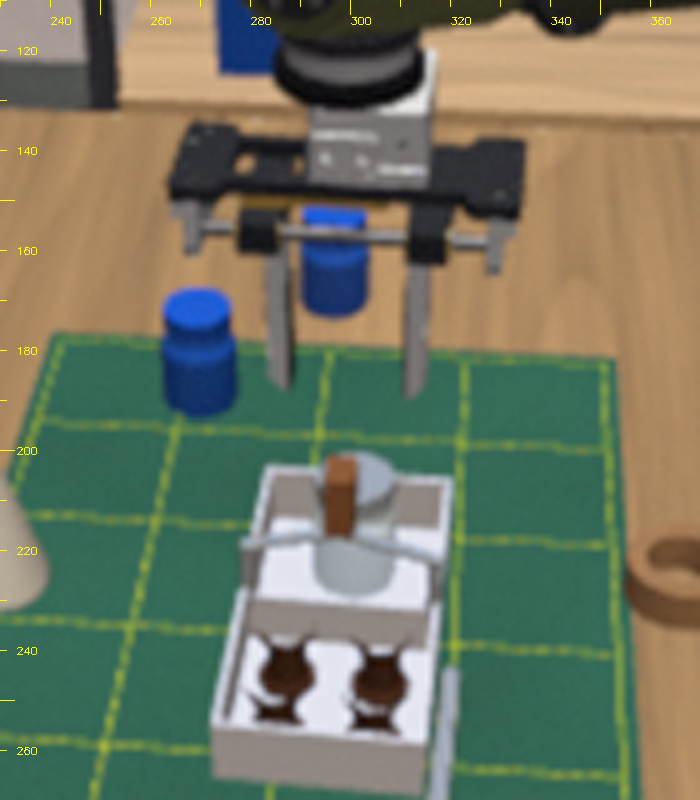

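View pics/c_t9.png

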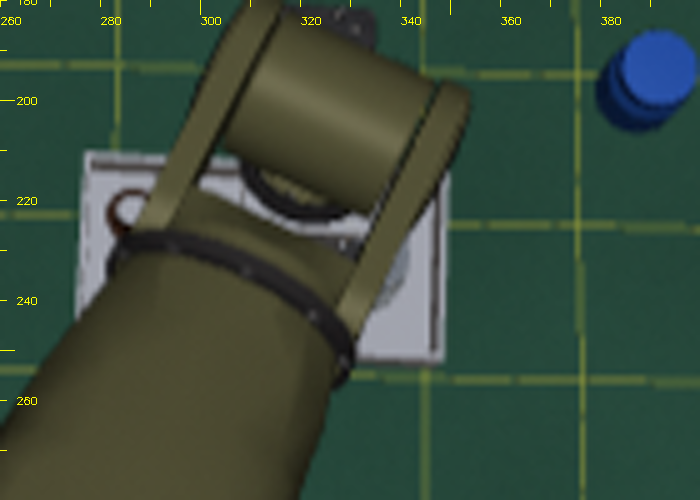

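```bash
python3 -m inch '0.2 1 1 30 0; 0.2 1 1 60 0; 0.2 1 1 80 0; 0.2 1 1 88 0; 0.2 1 1 88 0'
python3 -m inch '0 0 0 0 0; 0 0 0 0 0; 0 0 0 0 0'
python3 -c "
from h import *
to(.507,-.196,.110,-.04)
grab('side','9')
crop('side','9',230,110,370,270,5,'c_s10')"
```

```text
clock: 10.2
position: [0.5069, -0.1969, 0.1102]
tool_rot: [-3.132, 0.007, -0.046]
force: [0.3, 0.3, 0.7]
gripper_width: 0.0564
clock: 10.5
position: [0.5072, -0.1972, 0.111]
tool_rot: [-3.133, 0.005, -0.046]
force: [-0.3, -0.2, 0.2]
gripper_width: 0.0469
t=10.5 pos [ 0.5072 -0.1972  0.111 ] rot [-3.133  0.005 -0.046] q [-0.44  0.39  1.63  0.01  1.13 -0.4 ] F [-0.3 -0.2  0.2] gw 0.0469
shift mm [-0.3 -1.1  1. ] turn about tool z -0.006
```

View pics/c_s10.png

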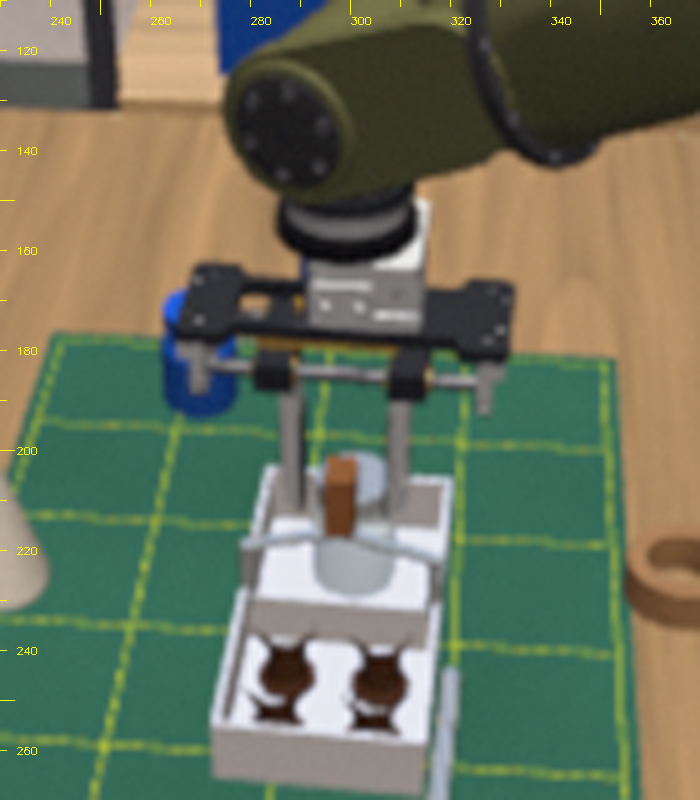

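```bash
python3 -m inch '-0.3 1 -1 1 0; -0.6 1 -1 1 0; -0.9 1 -1 1 0; -0.9 1 -1 1 0; -0.9 1 -1 1 0' 50
python3 -m inch '-0.9 0 0 0 0; -0.9 0 0 0 0; -0.9 0 0 0 0;-0.9 0 0 0 0' 50
python3 -c "
from h import *
to(.507,-.196,.110,-.04)
grab('side','10')
crop('side','10',230,110,370,270,5,'c_s11')"
```

```text
clock: 11.05
position: [0.5081, -0.196, 0.1097]
tool_rot: [-3.132, 0.006, -0.046]
force: [0.1, 0.8, -0.6]
gripper_width: 0.0179
clock: 11.45
position: [0.5081, -0.196, 0.1098]
tool_rot: [-3.132, 0.006, -0.046]
force: [0.5, 0.6, -0.4]
gripper_width: 0.0177
t=11.4 pos [ 0.5081 -0.196   0.1098] rot [-3.132  0.006 -0.046] q [-0.44  0.39  1.63  0.01  1.13 -0.4 ] F [ 0.5  0.6 -0.4] gw 0.0177
shift mm [-1.1  0.  -0.2] turn about tool z -0.006
```

View pics/c_s11.png

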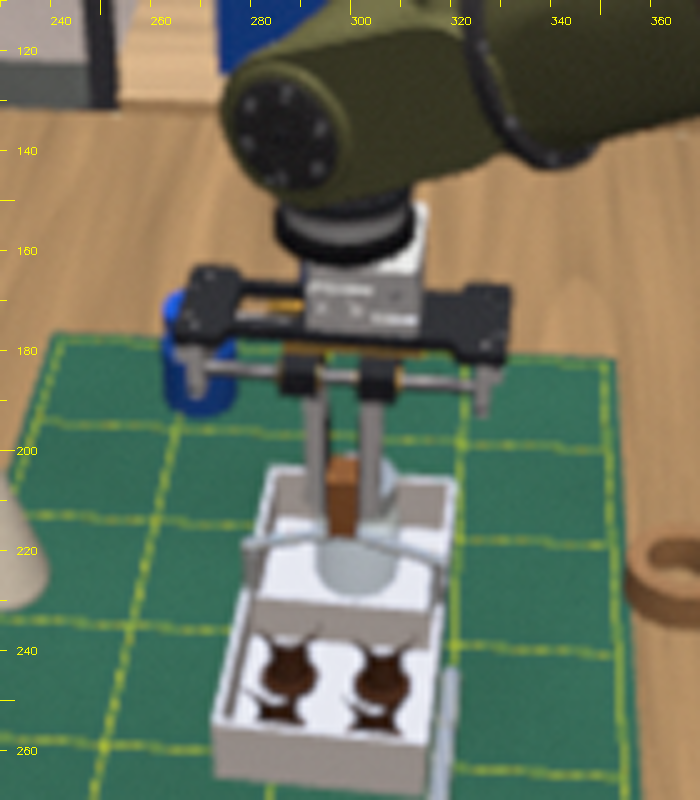

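```bash
python3 -m inch '-0.95 0 0 -5 0; -0.95 0 0 -15 0; -0.95 0 0 -30 0;-0.95 0 0 -45 0; -0.95 0 0 -55 0' 55
python3 -m inch '-0.95 0 0 -15 0; -0.95 0 0 -35 0; -0.95 0 0 -60 0;-0.95 0 0 -85 0; -0.95 0 0 -100 0' 55
python3 -c "
from h import *
to(.446,-.1,.289,-.042)
grab('side','11')
crop('side','11',230,90,370,250,5,'c_s12')"
```

```text
clock: 12.0
position: [0.5085, -0.1967, 0.1662]
tool_rot: [-3.133, 0.005, -0.046]
force: [0.5, -0.5, -5.5]
gripper_width: 0.0172
clock: 12.5
position: [0.5091, -0.1977, 0.2684]
tool_rot: [-3.134, 0.004, -0.046]
force: [0.5, -0.2, -5.8]
gripper_width: 0.0177
t=12.5 pos [ 0.5091 -0.1977  0.2684] rot [-3.134  0.004 -0.046] q [-0.44  0.25  1.43  0.01  1.46 -0.4 ] F [ 0.5 -0.2 -5.8] gw 0.0177
shift mm [-67.6 -94.8 -19.5] turn about tool z -0.004
```

View pics/c_s12.png

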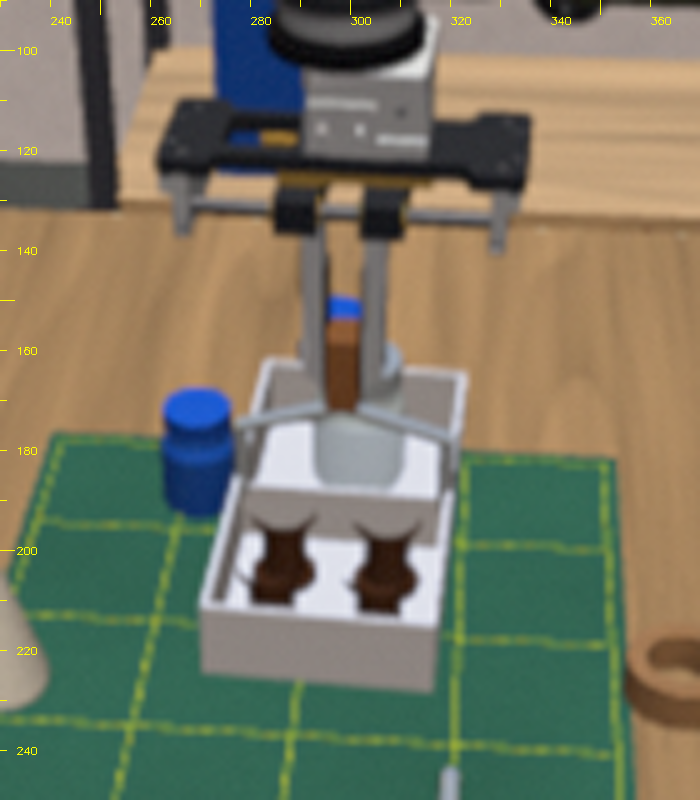

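```bash
python3 -m inch '-0.95 -10 -10 -5 0; -0.95 -25 -30 -10 0; -0.95 -42 -55 -15 0;-0.95 -57 -80 -20 0; -0.95 -66 -94 -20 0' 55
python3 -m inch '-0.95 0 -10 0 0; -0.95 0 -25 0 0; -0.95 0 -30 0 0; -0.95 0 -30 0 0' 55
python3 -c "
from h import *
to(.444,-.06,.289,-.042)
grab('side','12');grab('top','12')
crop('side','12',230,130,390,290,5,'c_s13');crop('top','12',180,160,320,280,5,'c_t13')
for y in (.074,.186): print(proj('side',np.array([.446,y,.258])))"
```

```text
clock: 13.05
position: [0.4471, -0.0998, 0.2914]
tool_rot: [-3.134, 0.001, -0.045]
force: [-0.2, 0.8, -5.1]
gripper_width: 0.0178
clock: 13.45
position: [0.4487, -0.0696, 0.2913]
tool_rot: [-3.134, 0.001, -0.044]
force: [0.2, -1.0, -5.8]
gripper_width: 0.0184
t=13.4 pos [ 0.4487 -0.0696  0.2913] rot [-3.134e+00  1.000e-03 -4.400e-02] q [-0.24  0.03  1.64  0.01  1.48 -0.2 ] F [ 0.2 -1.  -5.8] gw 0.0184
shift mm [-5.2 -9.4  2.3] turn about tool z -0.002
(np.float64(319.4410029251573), np.float64(242.3187962876269))
(np.float64(317.6196707299236), np.float64(284.53856856996447))
```

View pics/c_s13.png

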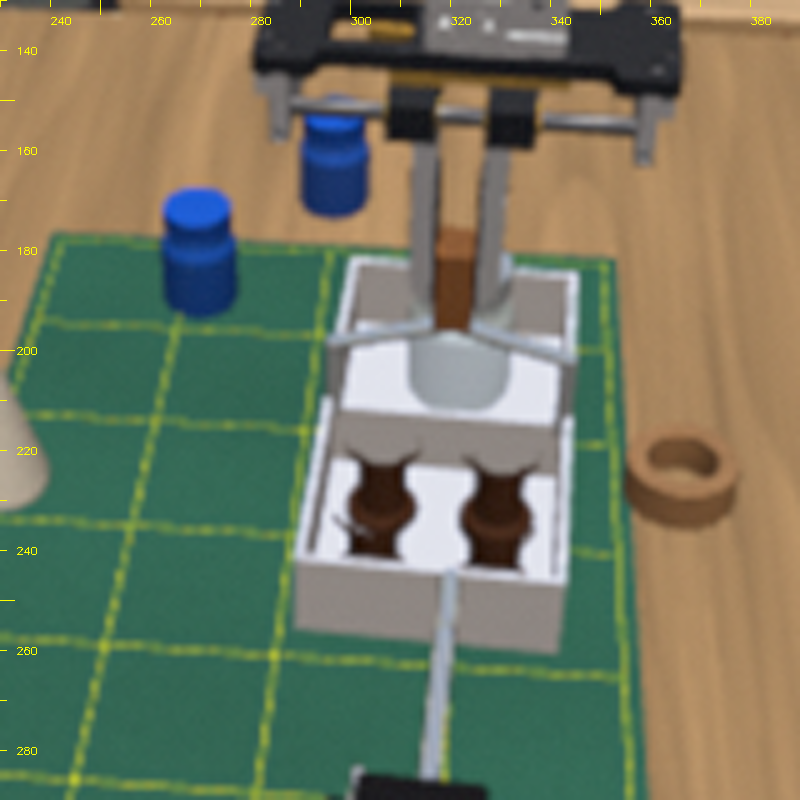

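View pics/c_t13.png

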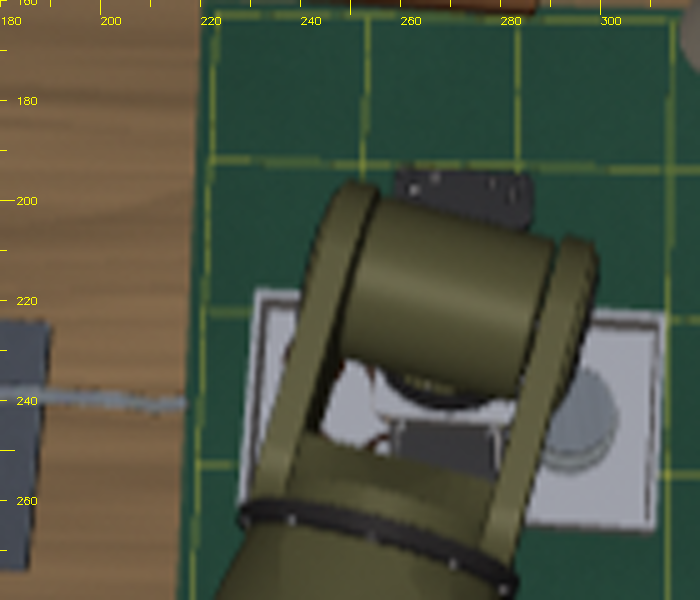

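```bash
python3 -c "
from h import *
print(proj('side',np.array([.4487,-.0696,.276])),proj('side',np.array([.4487,-.0696,.319])))
for x in(.444,.446,.448): print(proj('side',np.array([x,.080,.258])),proj('side',np.array([x,.15,.258])))
# top-camera caddy left rim corners (z rim=.276-.05)
for u,v in [(231,218),(227.5,262),(313,222),(311,266.5)]: print(at_z('top',u,v,.226+.0))
"
```

```text
(np.float64(320.4794773354683), np.float64(193.6671241973318)) (np.float64(321.3136907233843), np.float64(178.8017154486932))
(np.float64(320.31351136483534), np.float64(244.4113774707572)) (np.float64(319.2786378480992), np.float64(269.98842931037177))
(np.float64(319.353243703954), np.float64(244.3531172888015)) (np.float64(318.2503123003094), np.float64(269.919849610764))
(np.float64(318.3934088393576), np.float64(244.2948833649313)) (np.float64(317.2224831833172), np.float64(269.851303018449))
[0.51200726 0.04160358 0.226     ]
[0.38896699 0.04668866 0.226     ]
[ 0.50495497 -0.18743052  0.226     ]
[ 0.38082989 -0.18279278  0.226     ]
```

```bash
python3 -m inch '-0.95 -2 -10 1 0; -0.95 -4 -30 1 0; -0.95 -6 -55 1 0;-0.95 -8 -80 1 0; -0.95 -9 -95 1 0' 55
python3 -m inch '-0.95 0 0 0 0; -0.95 0 0 0 0' 55
python3 -c "
from h import *
to(.446,.091,.290,-.042)
grab('side','13');grab('top','13')
crop('side','13',230,130,390,290,5,'c_s14');crop('top','13',140,160,280,280,5,'c_t14')"
```

```text
clock: 14.05
position: [0.4437, 0.0266, 0.2909]
tool_rot: [-3.134, 0.001, -0.045]
force: [-0.3, -0.8, -5.5]
gripper_width: 0.0175
clock: 14.25
position: [0.4436, 0.0267, 0.2908]
tool_rot: [-3.134, 0.001, -0.044]
force: [-0.3, -0.2, -5.8]
gripper_width: 0.0173
t=14.2 pos [0.4436 0.0267 0.2908] rot [-3.134e+00  1.000e-03 -4.400e-02] q [-0.03  0.    1.66  0.01  1.48  0.02] F [-0.3 -0.2 -5.8] gw 0.0173
shift mm [ -0.4 -64.3   1.3] turn about tool z -0.002
```

View pics/c_s14.png

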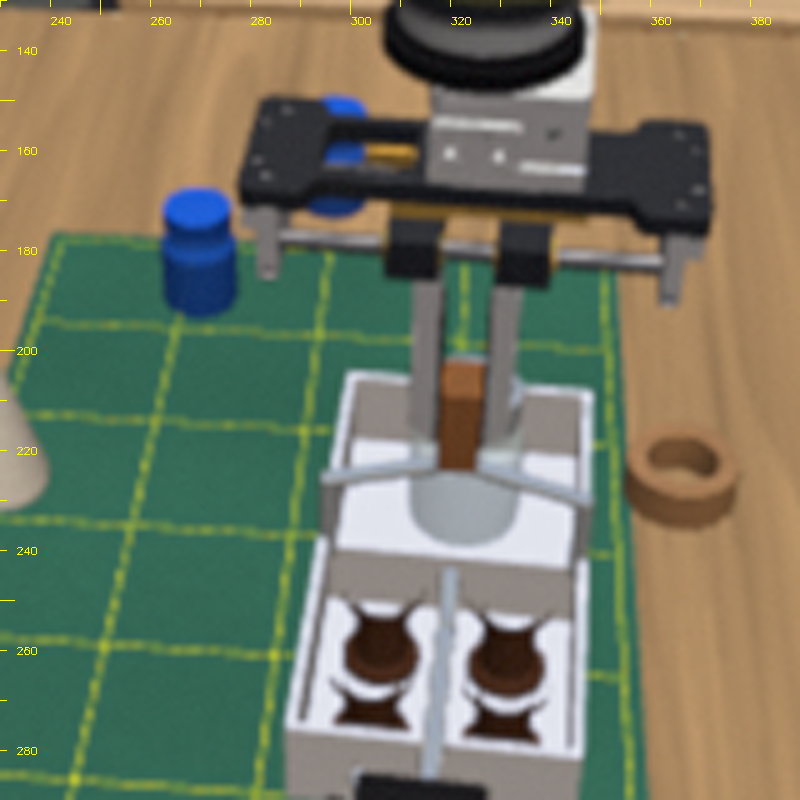

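View pics/c_t14.png

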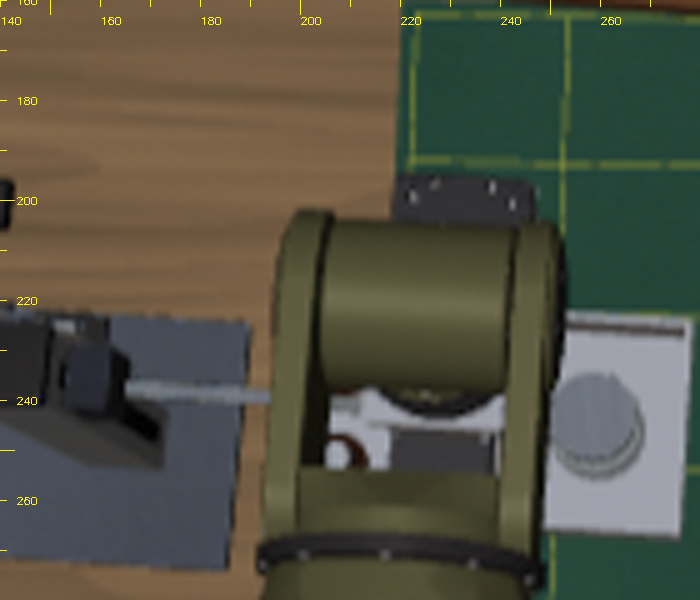

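```bash
python3 -m inch '-0.95 0 -8 0 0; -0.95 0 -22 0 0; -0.95 0 -38 0 0;-0.95 0 -52 0 0; -0.95 0 -64 0 0' 55
python3 -m inch '-0.95 0 0 0 0; -0.95 0 0 0 0' 55
python3 -c "
from h import *
to(.446,.091,.290,-.042)
grab('side','14');grab('top','14')
crop('side','14',250,150,390,310,5,'c_s15');crop('top','14',140,160,280,280,5,'c_t15')"
```

```text
clock: 14.85
position: [0.4466, 0.0908, 0.2912]
tool_rot: [-3.134, 0.001, -0.046]
force: [0.1, 1.0, -5.7]
gripper_width: 0.0175
clock: 15.05
position: [0.4466, 0.0907, 0.2912]
tool_rot: [-3.135, 0.002, -0.045]
force: [0.0, 0.2, -5.3]
gripper_width: 0.0174
t=15.1 pos [0.4466 0.0907 0.2912] rot [-3.135e+00  2.000e-03 -4.500e-02] q [0.12 0.03 1.64 0.01 1.48 0.16] F [ 0.   0.2 -5.3] gw 0.0174
shift mm [-0.6 -0.3  1.2] turn about tool z -0.003
```

View pics/c_s15.png

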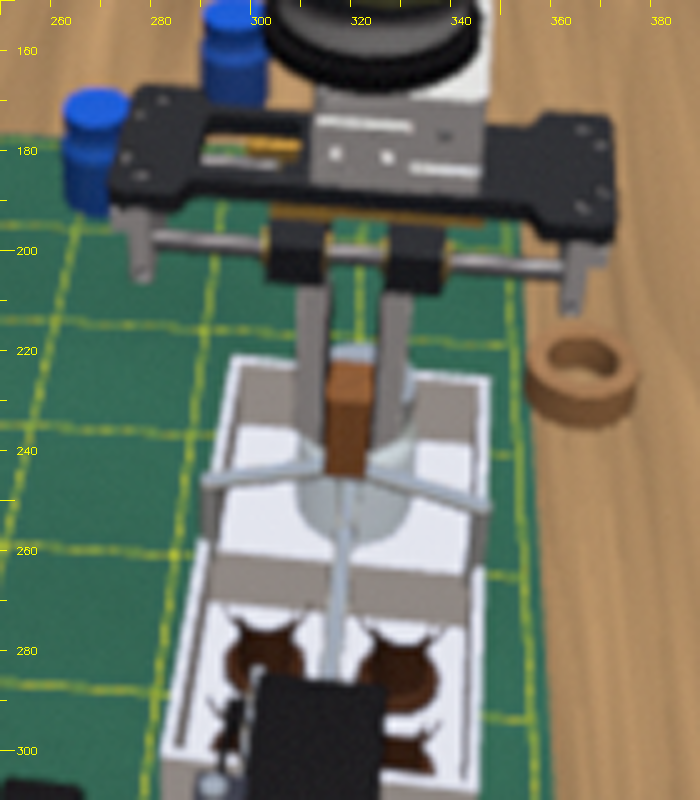

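View pics/c_t15.png

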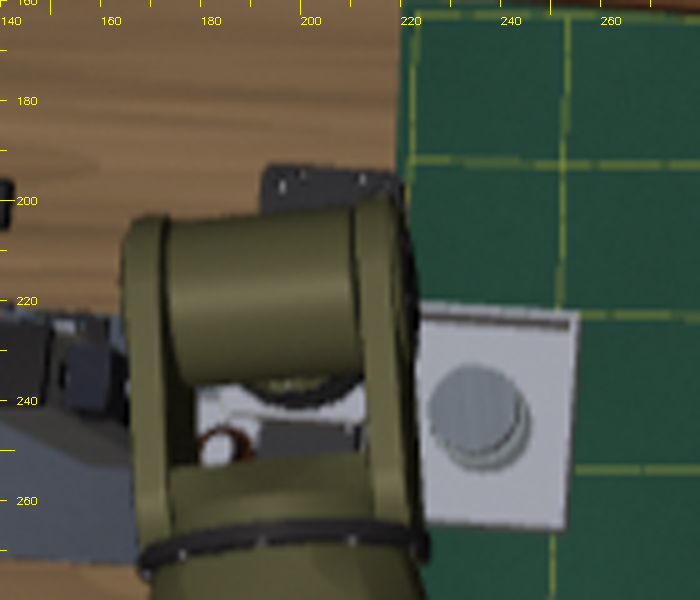

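```bash
python3 -m inch '-0.95 0 0 4 0; -0.95 0 0 8 0; -0.95 0 0 12 0;-0.95 0 0 16 0; -0.95 0 0 20 0' 55
python3 -m inch '-0.95 0 0 3 0; -0.95 0 0 6 0; -0.95 0 0 9 0;-0.95 0 0 12 0; -0.95 0 0 15 0' 55
python3 -c "
from h import *
to(.446,.091,.290,-.042)
grab('side','15')
crop('side','15',250,170,390,330,5,'c_s16')"
```

```text
clock: 15.65
position: [0.4466, 0.0904, 0.2708]
tool_rot: [-3.135, 0.002, -0.046]
force: [0.1, 0.9, -5.3]
gripper_width: 0.0175
clock: 16.15
position: [0.4466, 0.0905, 0.2557]
tool_rot: [-3.134, 0.001, -0.046]
force: [-0.2, 1.2, -4.3]
gripper_width: 0.0176
t=16.1 pos [0.4466 0.0905 0.2557] rot [-3.134e+00  1.000e-03 -4.600e-02] q [0.12 0.05 1.7  0.01 1.4  0.16] F [-0.2  1.2 -4.3] gw 0.0176
shift mm [ -0.7  -0.7 -34.3] turn about tool z -0.004
```

View pics/c_s16.png

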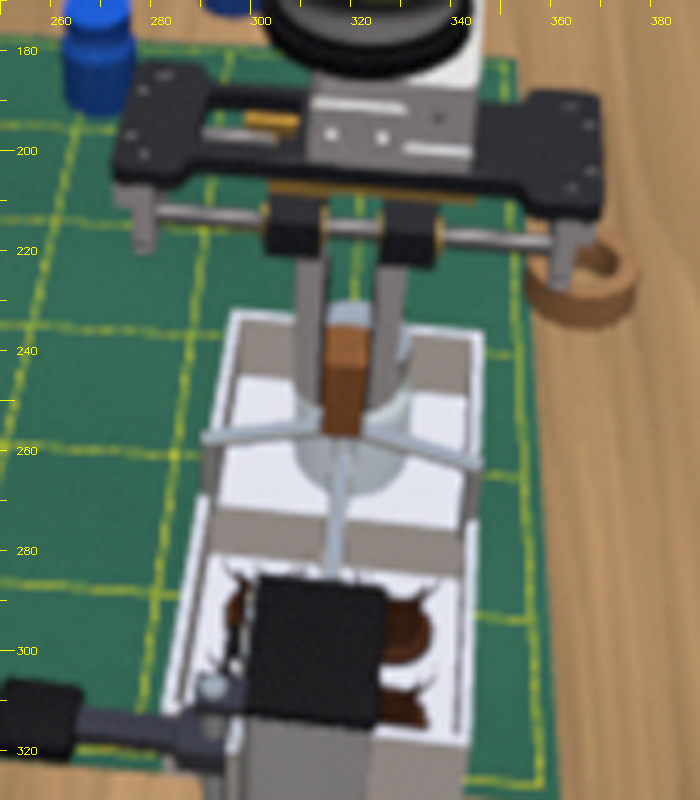

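```bash
python3 -m inch '-0.95 0 0 3 0; -0.95 0 0 6 0; -0.95 0 0 9 0;-0.95 0 0 12 0; -0.95 0 0 15 0' 55
python3 -m inch '-0.95 0 0 2 0; -0.95 0 0 5 0; -0.95 0 0 8 0;-0.95 0 0 11 0; -0.95 0 0 13 0' 55
python3 -m inch '-0.95 0 0 0 0; -0.95 0 0 0 0'
```

```text
clock: 16.7
position: [0.4465, 0.0907, 0.2401]
tool_rot: [-3.135, 0.002, -0.046]
force: [0.1, -0.1, -1.0]
gripper_width: 0.0181
clock: 17.2
position: [0.4466, 0.0908, 0.2269]
tool_rot: [-3.134, 0.001, -0.046]
force: [-0.4, 2.0, -0.2]
gripper_width: 0.0176
clock: 17.4
position: [0.4466, 0.0908, 0.2269]
tool_rot: [-3.134, 0.001, -0.046]
force: [-0.3, 1.2, -0.9]
gripper_width: 0.0177
```

```bash
for i in 1 2; do python3 -m inch '-0.95 0 0 0 0' | grep force; done
python3 -m inch '-0.95 0 0 1 0; -0.95 0 0 3 0; -0.95 0 0 4 0; -0.95 0 0 5 0; -0.95 0 0 5 0' 
for i in 1 2 3; do python3 -m inch '-0.95 0 0 0 0' | grep force; done
python3 -c "
from h import *
to(.446,.091,.290,-.042)
grab('side','16')
crop('side','16',230,190,390,340,5,'c_s17')"
```

```text
force: [0.5, 1.1, 0.9]
force: [0.0, 1.1, -0.8]
clock: 18.1
position: [0.4466, 0.0909, 0.222]
tool_rot: [-3.134, 0.001, -0.046]
force: [-0.0, 2.5, -0.4]
gripper_width: 0.0176
force: [-0.2, 1.8, 0.6]
force: [1.1, 1.3, -0.0]
force: [0.7, 1.8, -0.9]
t=18.4 pos [0.4467 0.0909 0.2221] rot [-3.134e+00  1.000e-03 -4.600e-02] q [0.12 0.07 1.75 0.01 1.32 0.16] F [ 0.7  1.8 -0.9] gw 0.0177
shift mm [ -0.7  -0.6 -67.9] turn about tool z -0.004
```

View pics/c_s17.png

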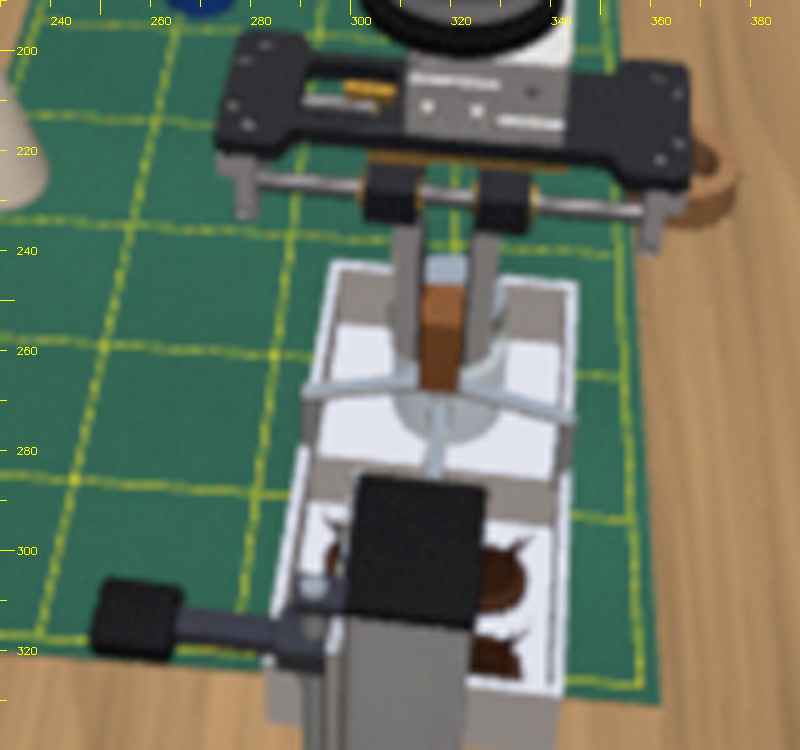

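```bash
python3 -m inch '-0.95 0 -1 0 0; -0.95 0 -2 0 0; -0.95 0 -2 0 0; -0.95 0 -2 0 0' 
for i in 1 2 3 4 5 6; do python3 -m inch '-0.95 0 0 0 0' | grep -E "force|posi"; done
```

```text
clock: 18.85
position: [0.4467, 0.0929, 0.2221]
tool_rot: [-3.134, 0.001, -0.046]
force: [-0.1, 1.2, -0.7]
gripper_width: 0.0177
position: [0.4467, 0.0929, 0.2221]
force: [0.3, 0.8, -0.1]
position: [0.4467, 0.0929, 0.2221]
force: [1.0, 0.7, 0.0]
position: [0.4468, 0.0929, 0.2221]
force: [-0.2, 1.0, -0.7]
position: [0.4467, 0.0929, 0.2221]
force: [0.1, 1.9, -0.3]
position: [0.4467, 0.0929, 0.2221]
force: [-0.7, 1.5, -0.6]
position: [0.4467, 0.093, 0.2221]
force: [0.4, 1.5, -1.0]
```

```bash
python3 -m inch '-0.95 0 -1 1 0; -0.95 0 -2 2 0; -0.95 0 -2 3 0; -0.95 0 -2 4 0; -0.95 0 -2 4 0' 
for i in 1 2 3 4 5 6; do python3 -m inch '-0.95 0 0 0 0' | grep -E "force"; done
```

```text
clock: 19.95
position: [0.4467, 0.094, 0.2178]
tool_rot: [-3.136, 0.002, -0.047]
force: [-1.0, -7.3, -0.2]
gripper_width: 0.0177
force: [0.5, -0.7, 0.9]
force: [0.2, -1.0, 0.2]
force: [-0.4, -1.4, -0.6]
force: [-0.2, -2.3, -0.1]
force: [0.0, -1.3, 0.9]
force: [-0.2, -2.6, 0.3]
```

```bash
python3 -m inch '-0.95 0 0.6 0 0; -0.95 0 0.6 0 0; -0.95 0 0.6 0 0'  30
python3 -m inch '-0.95 0 0.6 0 0; -0.95 0 0.6 0 0; -0.95 0 0.6 0 0'  10
python3 -m inch '-0.95 0 0 0 0; -0.95 0 0 0 0;-0.95 0 0 0 0'  3
for i in 1 2 3 ; do python3 -m inch '-0.95 0 0 0 0' | grep -E "force|posi"; done
```

```text
clock: 20.85
position: [0.4466, 0.093, 0.2177]
tool_rot: [-3.137, 0.002, -0.047]
force: [0.0, 1.8, 0.6]
gripper_width: 0.0175
clock: 21.15
position: [0.4466, 0.0925, 0.2177]
tool_rot: [-3.137, 0.002, -0.047]
force: [0.0, 3.1, 0.2]
gripper_width: 0.0178
clock: 21.45
position: [0.4466, 0.0924, 0.2176]
tool_rot: [-3.137, 0.002, -0.047]
force: [0.5, 0.3, 0.4]
gripper_width: 0.0181
position: [0.4466, 0.0923, 0.2176]
force: [0.3, 0.1, 0.3]
position: [0.4466, 0.0922, 0.2176]
force: [-1.1, 0.7, 0.5]
position: [0.4466, 0.0922, 0.2176]
force: [-0.2, 0.0, 0.7]
```

```bash
python3 -m inch '-0.6 0 0 0 0; -0.55 0 0 0 0; -0.5 0 0 0 0; -0.45 0 0 0 0; -0.4 0 0 0 0'
python3 -c "
from h import *
to(.446,.091,.290,-.042)
grab('side','17')
crop('side','17',230,190,390,340,5,'c_s18')"
```

```text
clock: 22.25
position: [0.4466, 0.0922, 0.2176]
tool_rot: [-3.138, 0.002, -0.047]
force: [-0.6, 0.2, 1.0]
gripper_width: 0.0279
t=22.2 pos [0.4466 0.0922 0.2176] rot [-3.138e+00  2.000e-03 -4.700e-02] q [0.12 0.08 1.76 0.   1.31 0.17] F [-0.6  0.2  1. ] gw 0.0279
shift mm [ -0.7   1.  -72.4] turn about tool z -0.005
```

View pics/c_s18.png

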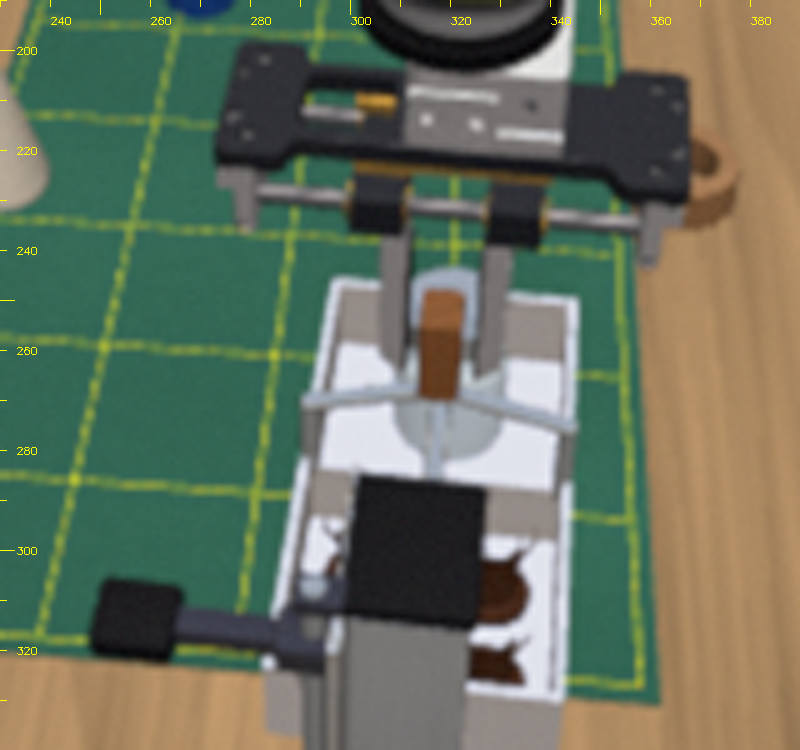

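```bash
python3 -m inch '-0.2 0 0 0 0; -0.1 0 0 -3 0; -0.1 0 0 -10 0; -0.1 0 0 -30 0; -0.1 0 0 -60 0'
python3 -m inch '-0.1 0 0 -50 0; -0.1 0 0 -100 0; -0.1 0 0 -120 0; -0.1 0 0 -130 0; -0.1 0 0 -130 0'
python3 -c "
from h import *
to(.54,.283,.41,-.042)
grab('side','18');grab('top','18')
crop('side','18',230,190,390,340,5,'c_s19');crop('top','18',110,170,260,290,5,'c_t19')"
```

```text
clock: 22.8
position: [0.4462, 0.0919, 0.2779]
tool_rot: [-3.138, 0.004, -0.047]
force: [0.1, 0.1, 1.7]
gripper_width: 0.0421
clock: 23.3
position: [0.4468, 0.0914, 0.4085]
tool_rot: [-3.138, 0.003, -0.047]
force: [0.1, 0.5, -0.0]
gripper_width: 0.0425
t=23.3 pos [0.4468 0.0914 0.4085] rot [-3.138e+00  3.000e-03 -4.700e-02] q [0.12 0.02 1.39 0.   1.74 0.17] F [ 0.1  0.5 -0. ] gw 0.0425
shift mm [  84.1 -195.7   -1.1] turn about tool z -0.005
```

View pics/c_s19.png

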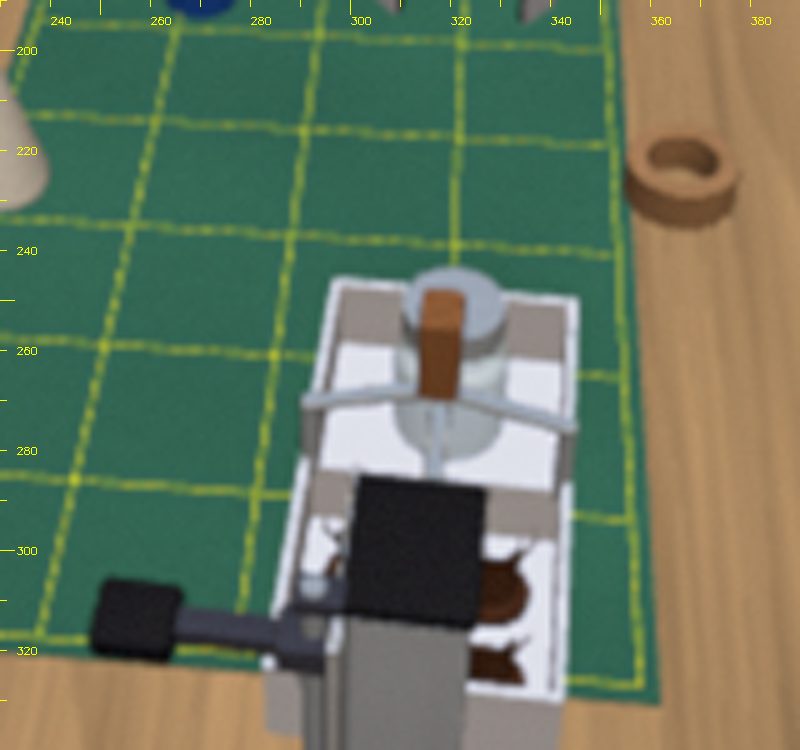

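View pics/c_t19.png

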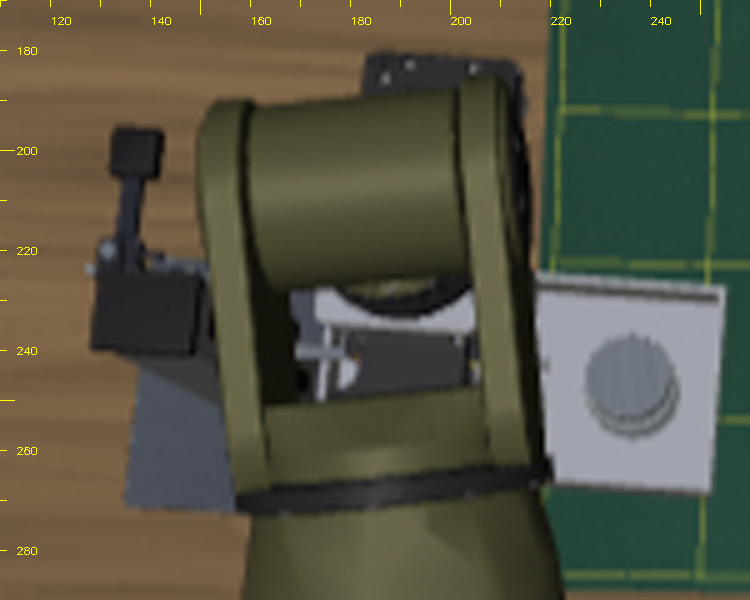

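```bash
python3 -c "
from h import *
crop('side','0',240,275,340,375,7,'p0');crop('side','18',240,275,340,375,7,'p18');
a=cv2.imread('pics/p0.png');b=cv2.imread('pics/p18.png');cv2.imwrite('pics/pp.png',cv2.resize(np.hstack([a,b]),(800,400)))
crop('top','0',110,180,230,250,6,'q0');crop('top','18',110,180,230,250,6,'q18')
a=cv2.imread('pics/q0.png');b=cv2.imread('pics/q18.png');cv2.imwrite('pics/qq.png',cv2.resize(np.vstack([a,b]),None,fx=.7,fy=.7))
"
```

```text
(no output)
```

View pics/pp.png

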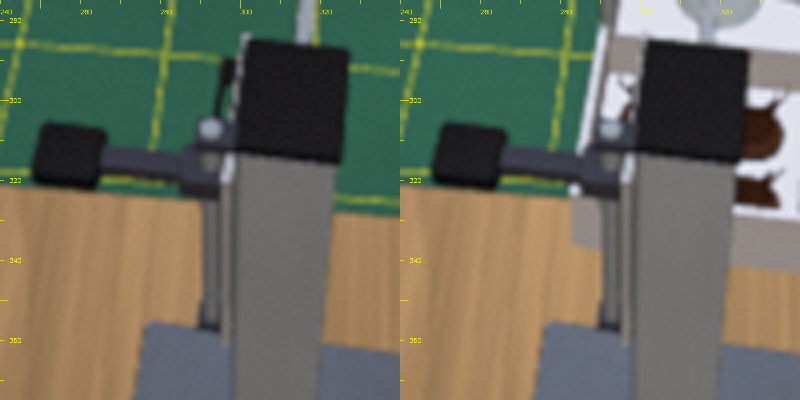

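View pics/qq.png

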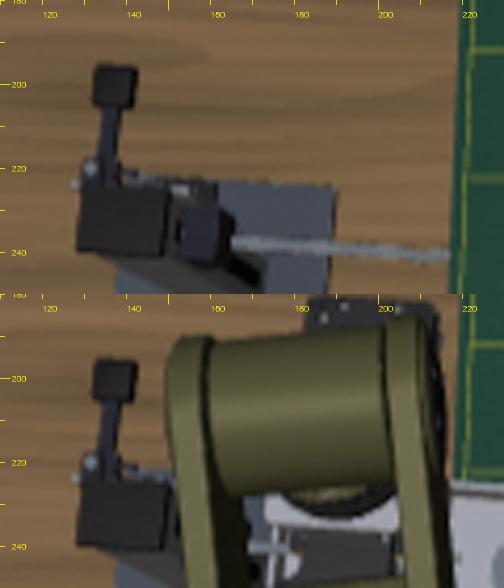

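```bash
cat > m.py <<'E'
from h import *
def pts(n,tag):
    d=np.load(f'pics/{n}{tag}d.npy'); f,cx,cy,T=K(n); v,u=np.mgrid[0:420,0:560]
    P=np.stack([(u-cx)*d/f,-(v-cy)*d/f,-d,np.ones_like(d)],-1)@np.linalg.inv(T).T
    im=cv2.imread(f'pics/{n}{tag}.png'); return P[...,:3],im,d>0
def floor(n,tag,zf,ybar,xc=.446):
    P,im,ok=pts(n,tag); z=P[...,2]
    m=ok&(abs(z-zf)<.02)&(abs(P[...,0]-xc)<.05)&(P[...,1]>ybar-.108)&(P[...,1]<ybar-.008)&(im.min(-1)>190)
    q=P[m]
    if len(q)<15: print(n,tag,len(q)); return
    A=np.c_[q[:,1]-ybar+.058,q[:,0]-xc,np.ones(len(q))]; c,*_=np.linalg.lstsq(A,q[:,2],rcond=None); r=q[:,2]-A@c
    g=abs(r)<.008; c,*_=np.linalg.lstsq(A[g],q[g,2],rcond=None)
    print(n,tag,len(q),'z floor mid',c[2].round(4),'slope y,x',c[:2].round(3),'sd',r[g].std().round(4))
E
python3 - <<'E'
from m import *
# expected floor z = TCP-.110+.004
for n in('side','top'):
  for tag,tz,yb in(('12',.2913,-.07),('13',.2908,.0267),('14',.2912,.0907),('15',.2557,.0905),('16',.2221,.0909),('18',.2176,.093)):
    try: print('exp',round(tz-.106,4),end=' '); floor(n,tag,tz-.106,yb)
    except FileNotFoundError: print()
P,im,ok=pts('top','18')
print(im[240:262:4,222:250:4].min(-1))
E
```

```text
exp 0.1853 side 12 253 z floor mid 0.1854 slope y,x [0.03  0.005] sd 0.0016
exp 0.1848 side 13 380 z floor mid 0.1847 slope y,x [0.002 0.001] sd 0.0013
exp 0.1852 side 14 480 z floor mid 0.185 slope y,x [0.    0.001] sd 0.0013
exp 0.1497 side 15 497 z floor mid 0.1496 slope y,x [0.006 0.003] sd 0.0014
exp 0.1161 side 16 503 z floor mid 0.1159 slope y,x [0.005 0.001] sd 0.0015
exp 0.1116 side 18 459 z floor mid 0.1109 slope y,x [ 0.043 -0.007] sd 0.0014
exp 0.1853 top 12 0
exp 0.1848 top 13 0
exp 0.1852 top 14 0
exp 0.1497 
exp 0.1161 
exp 0.1116 top 18 0
[[161 161 113 115 112 117 160]
 [160 160 111 113 112 113 160]
 [161 150 110 111 111 113 157]
 [160 160 105 110 106 119 160]
 [160 161 154 103  98 151 160]
 [160 160 161 161 160 160 161]]
```

Run:
```python
from m import *
P,im,ok=pts('side','9')
for v in range(120,175,6): print(v,P[v,285:330:9,:].round(3).tolist())
P,im,ok=pts('side','18'); z=P[...,2]
q=P[305:322,248:268][ (z[305:322,248:268]>.31)&(z[305:322,248:268]<.325)]; print('pad side',len(q),q.mean(0),q.min(0),q.max(0))
P,im,ok=pts('top','18'); z=P[...,2]
q=P[193:208,128:145][ (z[193:208,128:145]>.30)]; print('pad top',len(q),q.mean(0),q.min(0),q.max(0))
q=P[215:245,120:165]; q=q[q[...,2]>.31]; print('column top',len(q),np.median(q,0),q.min(0),q.max(0))
```

```text
120 [[0.539, -0.151, 0.422], [0.517, -0.142, 0.427], [0.496, -0.132, 0.433], [0.476, -0.12, 0.44], [0.456, -0.114, 0.443]]
126 [[0.538, -0.146, 0.409], [0.517, -0.142, 0.412], [0.496, -0.131, 0.418], [0.475, -0.122, 0.424], [0.456, -0.114, 0.429]]
132 [[0.539, -0.145, 0.394], [0.517, -0.135, 0.4], [0.496, -0.132, 0.403], [0.475, -0.121, 0.41], [0.455, -0.113, 0.415]]
138 [[0.539, -0.146, 0.378], [0.517, -0.134, 0.385], [0.495, -0.13, 0.388], [0.475, -0.121, 0.394], [0.454, -0.111, 0.401]]
144 [[0.539, -0.146, 0.361], [0.517, -0.136, 0.368], [0.495, -0.132, 0.372], [0.474, -0.12, 0.379], [0.454, -0.112, 0.385]]
150 [[0.546, -0.208, 0.306], [0.517, -0.142, 0.348], [0.497, -0.168, 0.333], [0.476, -0.215, 0.306], [0.453, -0.717, 0.001]]
156 [[0.543, -0.181, 0.306], [0.519, -0.166, 0.316], [0.497, -0.167, 0.316], [0.475, -0.186, 0.305], [0.452, -0.671, 0.001]]
162 [[0.592, -0.626, -0.005], [0.519, -0.161, 0.301], [0.496, -0.166, 0.299], [0.474, -0.172, 0.296], [0.45, -0.63, -0.0]]
168 [[0.548, -0.214, 0.246], [0.52, -0.175, 0.274], [0.497, -0.174, 0.276], [0.473, -0.175, 0.276], [0.45, -0.215, 0.251]]
174 [[0.544, -0.18, 0.25], [0.52, -0.175, 0.255], [0.496, -0.177, 0.255], [0.473, -0.175, 0.257], [0.45, -0.189, 0.249]]<stdin>:5: RuntimeWarning: Mean of empty slice.
  ret = um.true_divide(
Traceback (most recent call last):
ValueError: zero-size array to reduction operation minimum which has no identity
```

Run:
```python
from m import *
for n,tag in(('side','0'),('side','18'),('top','0'),('top','18')):
  P,im,ok=pts(n,tag); 
  m=ok&(P[...,0]>.52)&(P[...,0]<.565)&(P[...,1]>.25)&(P[...,1]<.32)&(P[...,2]>.28)&(P[...,2]<.35)
  q=P[m]; print(n,tag,len(q),np.median(q,0).round(4),np.percentile(q,4,0).round(4),np.percentile(q,96,0).round(4))
  vs,us=np.where(m); 
  if n=='side':
    for v in sorted(set(vs)): 
      k=vs==v; print(v,us[k].min(),us[k].max(),np.median(P[m][k],0).round(4))
P,im,ok=pts('top','18'); q=P[215:250,115:165]; q=q[q[...,2]>.30]; print('column top',len(q),np.median(q,0),q.min(0),q.max(0))
```

```text
side 0 326 [0.5406 0.2933 0.3048] [0.5225 0.2791 0.2975] [0.5556 0.3024 0.3071]
306 250 257 [0.5491 0.2776 0.3047]
307 250 264 [0.5436 0.2796 0.3061]
308 249 265 [0.5432 0.2814 0.3057]
309 249 265 [0.5434 0.2835 0.3055]
310 249 266 [0.5419 0.2856 0.3057]
311 249 266 [0.5418 0.2866 0.305 ]
312 248 270 [0.5391 0.2887 0.3048]
313 248 270 [0.5388 0.2905 0.3054]
314 248 270 [0.5385 0.2926 0.3053]
315 248 270 [0.538  0.2942 0.3051]
316 247 270 [0.5387 0.296  0.3051]
317 247 270 [0.5384 0.2979 0.3044]
318 247 270 [0.5381 0.2999 0.3048]
319 247 270 [0.5379 0.3011 0.3037]
320 247 264 [0.5428 0.3014 0.3018]
321 248 263 [0.5429 0.3022 0.3001]
322 253 263 [0.5394 0.3024 0.2978]
323 262 262 [0.5328 0.3015 0.2947]
side 18 327 [0.5407 0.293  0.3047] [0.5227 0.2792 0.2975] [0.5558 0.3022 0.3067]
306 250 257 [0.5499 0.2773 0.3046]
307 250 264 [0.5438 0.2794 0.3055]
308 249 265 [0.5438 0.2813 0.3052]
309 249 265 [0.543  0.2834 0.3058]
310 249 266 [0.542  0.2849 0.3052]
311 249 266 [0.5418 0.2873 0.3056]
312 248 270 [0.5387 0.2891 0.3058]
313 248 270 [0.5387 0.2906 0.3053]
314 248 270 [0.5385 0.2923 0.3047]
315 248 270 [0.5386 0.2942 0.3055]
316 247 270 [0.5388 0.2958 0.3046]
317 247 270 [0.5384 0.2976 0.3047]
318 247 270 [0.5383 0.2994 0.3043]
319 247 270 [0.538  0.3009 0.303 ]
320 247 264 [0.5429 0.3016 0.302 ]
321 248 263 [0.5429 0.3019 0.2997]
322 253 263 [0.5393 0.3014 0.2973]
323 262 262 [0.533  0.3008 0.2936]
top 0 123 [0.5403 0.2851 0.3054] [0.5227 0.2739 0.2981] [0.555  0.2966 0.3102]
top 18 123 [0.5408 0.285  0.3046] [0.5229 0.2738 0.2988] [0.554  0.2977 0.3101]
column top 902 [0.43332159 0.24163025 0.33367921] [ 0.24977929 -0.10106511  0.30008132] [0.50134601 0.3053346  1.6542393 ]
```

```bash
python3 -m inch '-0.3 20 -45 0 -0.15; -0.5 35 -90 0 -0.3; -0.8 55 -130 0 -0.45; -1 75 -170 0 -0.6; -1 85 -190 0 -0.75' 20
python3 -c "
from h import *
to(.543,.288,.40,1.53)"
```

```text
clock: 23.9
position: [0.541, 0.2799, 0.4035]
tool_rot: [-3.134, 0.006, 0.711]
force: [-0.7, -1.4, 0.4]
gripper_width: 0.006
t=23.9 pos [0.541  0.2799 0.4035] rot [-3.134  0.006  0.711] q [ 0.41  0.4   0.94  0.01  1.81 -0.29] F [-0.7 -1.4  0.4] gw 0.006
shift mm [ 6.8 -4.8  3.5] turn about tool z -0.819
```

```bash
python3 -m inch '-1 7 -5 0 -0.15; -1 7 -5 0 -0.3; -1 7 -5 0 -0.45; -1 7 -5 0 -0.6; -1 7 -5 0 -0.75' 20
python3 -m inch '-1 0 0 10 -0.07; -1 0 0 30 -0.07;-1 0 0 50 -0.07;-1 0 0 50 -0.07;-1 0 0 50 -0.07' 20
python3 -c "
from h import *
to(.543,.288,.31,1.53)
grab('side','19');grab('top','19')
crop('side','19',210,190,370,340,5,'c_s20')"
```

```text
clock: 24.4
position: [0.5429, 0.2883, 0.4016]
tool_rot: [-3.129, 0.001, 1.459]
force: [0.3, 0.4, 0.3]
gripper_width: 0.0008
clock: 24.9
position: [0.5422, 0.2883, 0.3514]
tool_rot: [-3.128, 0.0, 1.529]
force: [0.5, -1.1, 0.7]
gripper_width: 0.0001
t=24.9 pos [0.5422 0.2883 0.3514] rot [-3.128  0.     1.529] q [ 0.43  0.4   1.05  0.01  1.7  -1.1 ] F [ 0.5 -1.1  0.7] gw 0.0001
shift mm [-0.2  1.4 41.3] turn about tool z -0.001
```

View pics/c_s20.png

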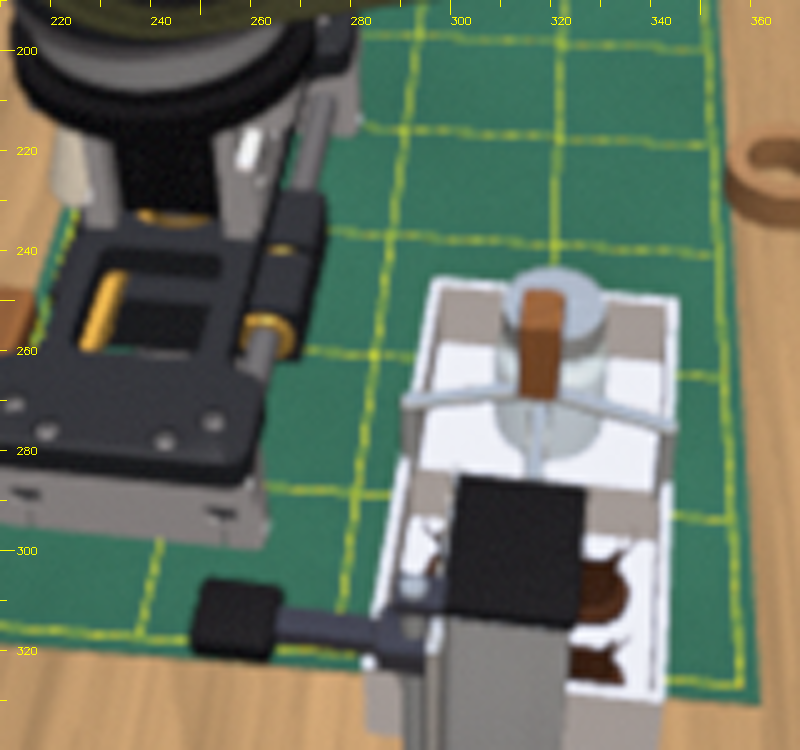

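View pics/top19.png

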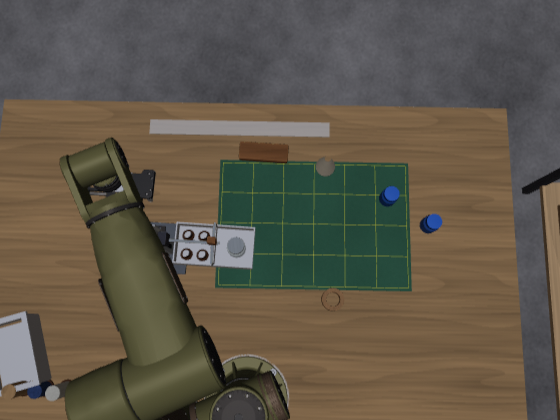

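Run:
```python
from m import *
floor('side','19',.111,.093)
P,im,ok=pts('side','19')
# rim/spool end: whole rim z fit by y near x edges
m=ok&(im.min(-1)>150)&(P[...,2]>.14)&(P[...,2]<.175)&(P[...,1]>-.03)&(P[...,1]<.21)&(abs(P[...,0]-.446)<.066)&(abs(P[...,0]-.446)>.05)
q=P[m]; c=np.polyfit(q[:,1]-.093,q[:,2],1); r=q[:,2]-np.polyval(c,q[:,1]-.093); g=abs(r)<.006; print(len(q),np.polyfit(q[g,1]-.093,q[g,2],1),r[g].std())
# grip block top
m=ok&(abs(P[...,0]-.447)<.012)&(abs(P[...,1]-.093)<.02)&(P[...,2]>.235)&(P[...,2]<.265); q=P[m]; print('block',len(q),np.percentile(q,[3,50,97],0).round(4))
```

```text
side 19 498 z floor mid 0.1111 slope y,x [ 0.044 -0.011] sd 0.0016
291 [0.04558939 0.15397879] 0.0019588418975948854
block 120 [[0.4404 0.0854 0.2366]
 [0.4492 0.1039 0.251 ]
 [0.4577 0.1082 0.2539]]
```

```bash
python3 -m inch '-1 0 1 15 0; -1 0 1 30 0; -1 0 1 40 0; -1 0 1 45 0; -1 0 1 50 0' 20
python3 -m inch '-1 0 0 5 0; -1 0 0 10 0; -1 0 0 15 0; -1 0 0 20 0; -1 0 0 25 0' 20
python3 -c "
from h import *
to(.543,.288,.2445,1.53)
grab('side','20')
crop('side','20',210,220,370,370,5,'c_s21')"
```

```text
clock: 25.5
position: [0.543, 0.2884, 0.303]
tool_rot: [-3.131, -0.001, 1.529]
force: [-1.8, -0.7, 0.8]
gripper_width: 0.0006
clock: 26.0
position: [0.5429, 0.2884, 0.2777]
tool_rot: [-3.131, -0.001, 1.529]
force: [1.2, 0.1, 2.2]
gripper_width: 0.0009
t=26.0 pos [0.5429 0.2884 0.2777] rot [-3.131e+00 -1.000e-03  1.529e+00] q [ 0.43  0.41  1.2   0.01  1.53 -1.1 ] F [1.2 0.1 2.2] gw 0.0009
shift mm [-0.5  0.5 33.2] turn about tool z -0.001
```

View pics/c_s21.png

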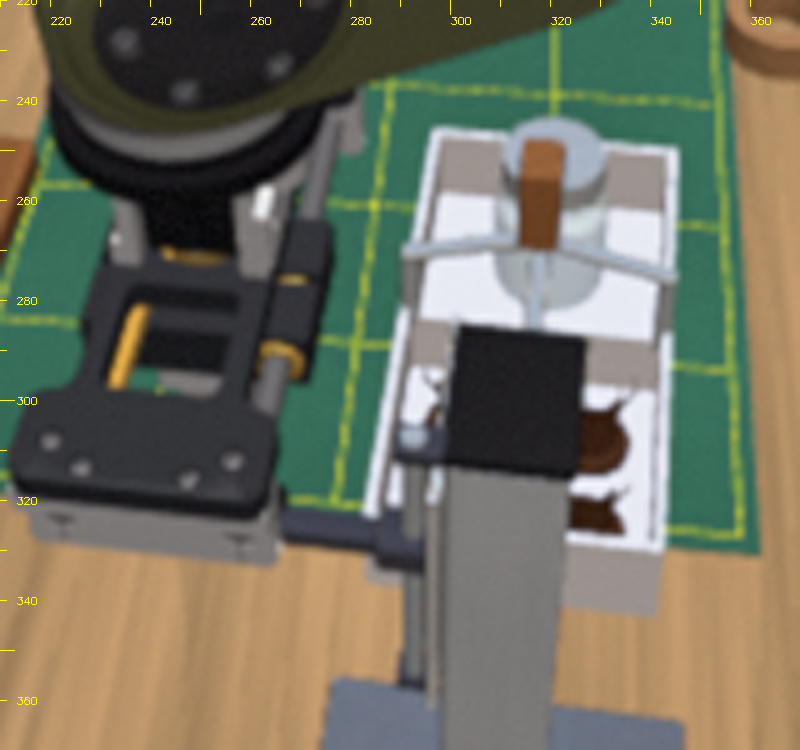

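```bash
python3 -m inch '-1 0 0 7 0; -1 0 0 14 0; -1 0 0 21 0; -1 0 0 27 0; -1 0 0 31 0' 20
python3 -m inch '-1 0 0 1 0; -1 0 0 1 0' 20
python3 -c "
from h import *
to(.543,.288,.2445,1.53)"
```

```text
clock: 26.55
position: [0.5422, 0.2885, 0.245]
tool_rot: [-3.129, -0.0, 1.529]
force: [1.0, -0.1, 2.3]
gripper_width: 0.0004
clock: 26.75
position: [0.542, 0.2884, 0.2437]
tool_rot: [-3.129, -0.0, 1.529]
force: [0.3, -0.4, -0.5]
gripper_width: 0.0007
t=26.8 pos [0.542  0.2884 0.2437] rot [-3.129 -0.     1.529] q [ 0.43  0.43  1.26  0.01  1.47 -1.1 ] F [ 0.3 -0.4 -0.5] gw 0.0007
shift mm [-0.4  1.  -0.8] turn about tool z -0.001
```

Now lift and withdraw, then measure the pad, the hook and the pointer.

```bash
python3 -m inch '-1 0 0 -5 0; -1 0 0 -40 0; -1 0 0 -90 0; -1 0 0 -130 0; -1 0 0 -170 0' 20
python3 -m inch '-1 0 40 -10 0; -1 0 80 -10 0; -1 0 110 -10 0; -1 0 130 -10 0; -1 0 130 -10 0' 20
python3 -c "
from h import *
to(.543,.288,.2445,1.53)
grab('side','21');grab('top','21')
crop('side','21',210,220,370,370,5,'c_s22');crop('top','21',110,170,230,290,5,'c_t22')"
python3 - <<'E'
from m import *
floor('side','21',.111,.093)
for n in('side','top'):
  P,im,ok=pts(n,'21')
  m=ok&(P[...,0]>.52)&(P[...,0]<.565)&(P[...,1]>.25)&(P[...,1]<.32)&(P[...,2]>.22)&(P[...,2]<.28)
  q=P[m]; print(n,len(q),np.median(q,0).round(4),np.percentile(q,[10,75,90],0).round(4))
E
```

```text
clock: 27.25
position: [0.5437, 0.2881, 0.4163]
tool_rot: [-3.129, -0.001, 1.529]
force: [-0.7, -0.4, 0.2]
gripper_width: 0.0004
clock: 27.75
position: [0.6678, 0.2787, 0.4111]
tool_rot: [-3.12, 0.003, 1.528]
force: [0.7, -0.5, -1.5]
gripper_width: 0.0004
t=27.8 pos [0.6678 0.2787 0.4111] rot [-3.120e+00  3.000e-03  1.528e+00] q [ 0.34  0.84  0.24  0.01  2.09 -1.18] F [ 0.7 -0.5 -1.5] gw 0.0004
shift mm [   4.4 -121.5  169.2] turn about tool z -0.002
side 21 546 z floor mid 0.1112 slope y,x [ 0.049 -0.011] sd 0.0021
side 288 [0.5409 0.2927 0.2419] [[0.5269 0.2815 0.237 ]
 [0.5485 0.2987 0.2428]
 [0.5535 0.3016 0.2436]]
  return _methods._mean(a, axis=axis, dtype=dtype,
  ret = um.true_divide(
Traceback (most recent call last):
IndexError: index -1 is out of bounds for axis 0 with size 0
```

View pics/c_s22.png

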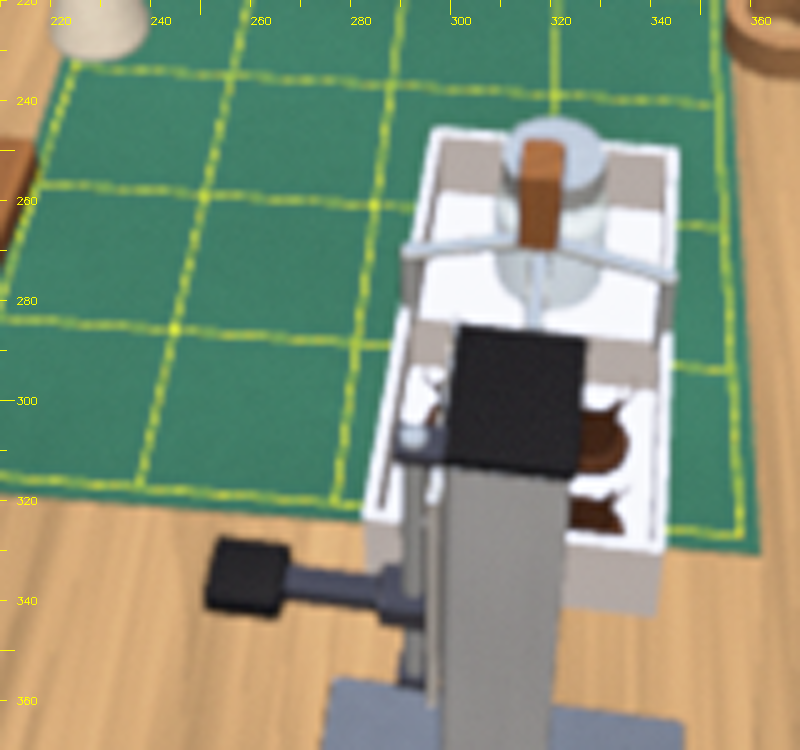

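View pics/c_t22.png

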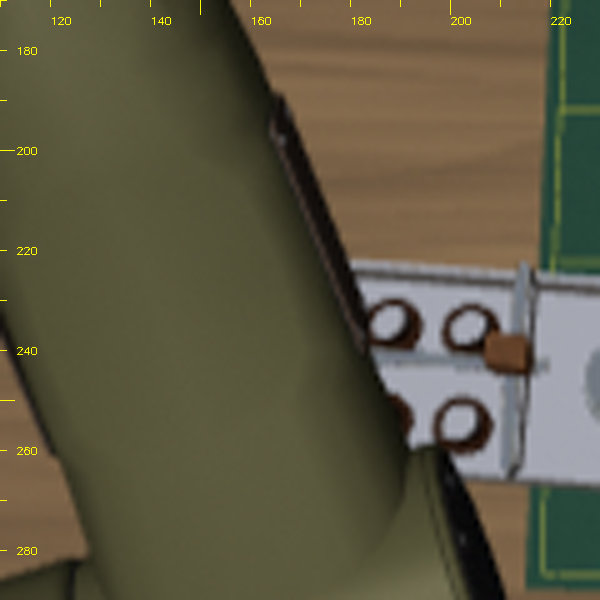

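```bash
python3 -m inch '-1 40 -20 0 0; -1 80 -40 0 0; -1 120 -60 0 0; -1 160 -80 0 0; -1 200 -105 0 0' 20
python3 -m inch '-1 40 -20 0 0; -1 60 -40 0 0; -1 80 -60 0 0; -1 80 -80 0 0; -1 80 -80 0 0' 20
python3 -c "
from h import *
grab('side','22');grab('top','22')
crop('top','22',110,170,230,290,6,'c_t23')"
python3 - <<'E'
from m import *
floor('side','22',.111,.093)
for tag,z0 in(('0',.3055),('22',.2425)):
 for n in('side','top'):
  P,im,ok=pts(n,tag)
  m=ok&(P[...,0]>.532)&(P[...,0]<.553)&(P[...,1]>.278)&(P[...,1]<.298)&(abs(P[...,2]-z0)<.012)
  q=P[m]; print('pad',n,tag,len(q),np.median(q,0).round(4))
for tag,z0 in(('0',.257),('22',.211)):
 for n in('side','top'):
  P,im,ok=pts(n,tag)
  m=ok&(abs(P[...,0]-(.4463+.04*(P[...,1]-.09)))<.0045)&(P[...,1]>.125)&(P[...,1]<.215)&(abs(P[...,2]-z0)<.012)
  q=P[m]; print('hook arm',n,tag,len(q),np.median(q,0).round(4) if len(q) else '')
E
```

```text
clock: 28.35
position: [0.5558, 0.4753, 0.4155]
tool_rot: [3.134, -0.016, 1.53]
force: [-0.3, -0.1, 0.4]
gripper_width: 0.0002
clock: 28.85
position: [0.4748, 0.5569, 0.4179]
tool_rot: [3.129, -0.021, 1.533]
force: [-0.8, -0.9, 0.4]
gripper_width: 0.0005
side 22 0
pad side 0 130 [0.5424 0.2886 0.3057]
pad top 0 59 [0.5432 0.2895 0.3065]
pad side 22 0 [nan nan nan]
pad top 22 53 [0.5429 0.2882 0.2431]
hook arm side 0 101 [0.4493 0.1577 0.2568]
hook arm top 0 98 [0.4491 0.1696 0.2571]
hook arm side 22 0 
hook arm top 22 89 [0.4496 0.1692 0.2083]
  return _methods._mean(a, axis=axis, dtype=dtype,
  ret = um.true_divide(
```

View pics/c_t23.png

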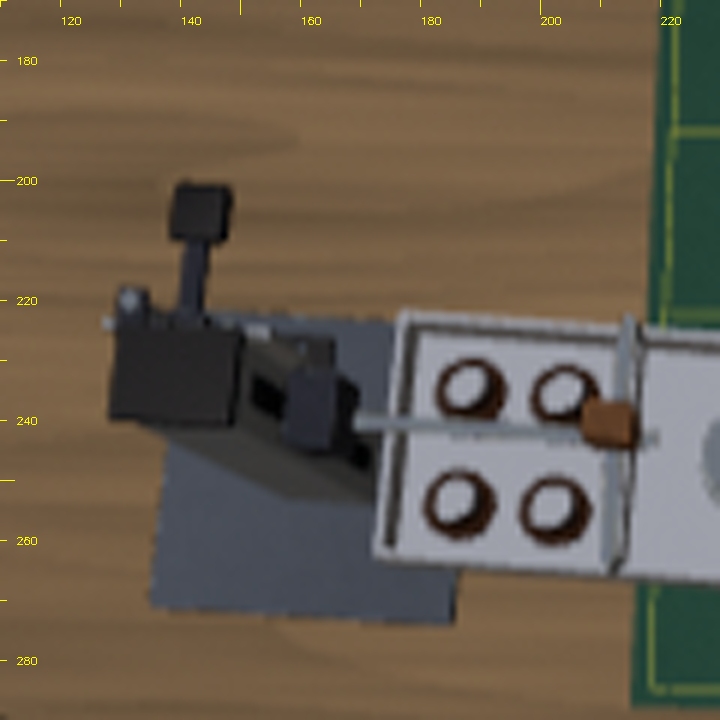

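```bash
python3 -m inch '-1 0 0 0 0; -1 0 0 0 0'
python3 - <<'E'
from m import *
a=cv2.imread('pics/top0.png');grab('top','23');b=cv2.imread('pics/top23.png')
for nme,(x0,y0,x1,y1) in dict(cone=(312,152,340,180),clapper=(235,138,292,168),ring=(318,286,346,314)).items(): print(nme,cv2.absdiff(a,b)[y0:y1,x0:x1].max())
for t in('22','23'):
  P,im,ok=pts('top',t); q=P[225:260,225:250]; q=q[q[...,2]<.5]; print(np.median(q,0).round(4))
print(env.sign_off())
E
```

```text
clock: 29.15
position: [0.4784, 0.5545, 0.4171]
tool_rot: [3.129, -0.021, 1.528]
force: [-1.2, -0.0, -0.0]
gripper_width: 0.0006
cone 4
clapper 4
ring 4
[0.4526 0.0284 0.1166]
[0.4524 0.0283 0.1163]
the job is handed in; nothing more can be done
None
```

I stood the jar in the caddy's empty pocket, hung the caddy on the hook with slow lowering, then pressed the marker down to the pointer's height. I handed the job in at about 29 s; it reported no verdict.

My last checks before hand-in showed:
- **Caddy:** it hangs from the hook with about 45 mrad (2.6°) of tilt. Its height was the same in successive pictures. The jar is upright in its pocket.
- **Scale:** the two ways of measuring how far it sank disagree a little. The hook arm's depth gives 48.8 mm and the caddy's floor gives 46.5 mm. That puts the pointer at 236.2 or 238.5 mm above the table.
- **Marker:** the pad's top reads 242.5 mm from the side camera and 243.1 mm from the top camera, which puts the index at about 236.5–237.1 mm. That is 2 mm or less from the pointer by either scale measurement, inside the 5 mm limit. I could not see the pointer itself next to the index, because it was hidden behind the marker.
- **Other things on the table:** the cone, clapper and tape core show no change from the first picture.
- **Arm:** it is clear of everything, with the force reading at noise level.

One measured height differed from the text's zero position. Before I pressed it, the pad's top stood at 305.5 mm, not 316 mm, so the marker had started about 10 mm down its slide. I worked from the measured heights.

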